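# Seat a guide roller in a V-block fixture and clamp it

## Robot

A 6-joint arm with a two-finger parallel gripper is mounted at the origin on a cart in front of the work surface, level with it; the furniture and walls round the work are solid. World frame = base frame: x ahead of the robot, y to its left, z up, the work surface at z = 0. Lengths are in m, angles in rad, forces in N, time in s.
With the tool pointing down it reaches from about 0.225 to 0.875 m from the base axis. Payload 3.4 kg.
Tool frame: the origin (TCP) lies on the centre line of the jaws, within the pads' length; the fingertips stand 17 mm ahead of it and the grasp point (between the pads) lies 2 mm behind it (manip.finger_overhang is the distance from the TCP to the fingertips, in m); y points along the fingers, x is the direction in which the jaws open and shut, and the axes are right-handed (so a half turn about y gives the same grasp; the last joint's range is limited). The gripper opens to 85 mm and grips with 20 to 120 N. Pads are 22 mm wide; open, the fingers measure 114 mm over their backs; the gripper's body (76 mm by 85 mm) begins 54 mm behind the grasp point. The pads swing forward as they close: fully open they stand 13 mm farther back than shut.
Start: joints at [-1.391, 0.276, 1.505, -0, 1.361, -0.121], TCP at [0.17, -0.549, 0.215] pointing down, gripper open.
Joint ranges: [-2.89, 2.89], [-0.75, 2.08], [0.22, 2.7], [-1.18, 4.32], [0.11, 2.71], [-2.7, 2.7]. Speed limits (rad/s): [2.57, 2.57, 3.14, 3.14, 3.14, 3.14].

## Interface

Orientations are given as a unit quaternion [w, x, y, z].
In Python, from rig import manip gives the robot as it stands.
- The arm moves only by the tool arm_command, never from a script. Its argument "commands" is a list of rows, each a list of 3 entries, a list of its own where there are three numbers: the finger opening in cm, from 0 to 8.54, then the shift along the world's x, y, z in cm, then the turn about the world's z in rad. A call has 1 to 12 rows; each row shifts and turns the commanded pose from where the row before left it; what a row does not reach is not made up. A row lasts 1/10 s, in which the tool goes at most 50 mm and 8.59 degrees, less where a joint would pass 70% of its speed; a pose out of reach is approached as far as the arm can. A call with a gripper value outside its range is refused whole. The fingers move at their own pace and stop on an object; "grip_force" is the grip in N (left out, the last holds). Time passes only in rows, so rows that do not move let the fingers close. It gives the time, the measured TCP pose, the force and the opening at its end, in the units of the state.
- manip.get_state(): the state, without advancing time (a new reading comes with each control period).
- manip.get_image(name): name is "scene" or "top" or "wrist"; returns a dict with "pixels" (384x512x3 uint8, red, green, blue), "range_z" (384x512 float32, m along the optical axis (not along the pixel's ray), 0 where there is no reading), "intrinsics" (3x3 intrinsics, pixels), "k1" (the pictures are not rectified: a ray, as slopes to the right and down, at radius r is drawn at 1 + k1 r^2 times it, then the intrinsics apply), "R" (3x3) and "t" (3): a world point X has camera coordinates R X + t. Camera axes: x right, y down, z forward; pixel columns grow to the right and rows downward; lengths in m; the calibration is good to about 2 mm. A picture is of the moment at which its call begins.
- manip.sign_off(): hands the job in, once; it reports no verdict.
The state is a dict: "clock": time; "qpos": joint angles; "qd": joint speeds; "effort": joint torques, N m; "position": TCP position; "ee_rot": TCP orientation; "contact_force": force on the tool from outside, world axes, zero at the start; "moment": the same for the moment, N m; "width": finger opening in m.
Only numpy, scipy, OpenCV 4.12 (cv2) and the standard library are available. Lean on these libraries where they do the work, as an engineer would, in place of code of your own. Each camera call takes 0.05 s, during which the arm holds its last target.

## Task

Take the metal guide roller from its grey rest and lower it gently into the pair of V-blocks so that it settles centred in both, then slide it along the Vs, by feel, until its end lightly presses the red spring tip of the end stop, and let go of it. Then swing the clamp arm over and press it down gently but firmly onto the roller, so that the roller stays seated and against the stop. Leave the other things on the bench where they are.

Things in the scene. Friction and masses are not known exactly. Their poses are not given: they have to be found in the camera images.
- roller_center (a point): Centre of the loose guide roller: a plain aluminium-coloured cylinder 24 mm in diameter and 150 mm long (about 0.35 kg, varies) with two narrow blue rings. It lies level on its rest. x runs along the roller (the roller is the same either way round); y and z turn with it as it rolls.
- roller: The same roller; its origin is the same centre point.
- parts_rest: Grey plastic rest, fixed, 130 x 60 mm, base 8 mm thick, with two low notched saddles 54 mm either side of its middle on which the roller lies, its axis 30 mm above the bench; x along the roller. Between the saddles (96 mm free) fingers can reach round the roller. Origin under its centre on the bench.
- v_blocks: Two steel 90-degree V-blocks in line. Origin: on the axis of a seated roller, half-way between the blocks, 46 mm above the bench. x: along the axis, towards the end stop; z up. Blocks 22 mm long, centred at x = -51 and +51 mm, 48 mm wide; the flanks reach up to 1.4 mm below the axis, 15.6 mm to either side. Fingers have the 80 mm between them. More than 40 N from the roller marks them.
- fixture: Dark base plate that carries V-blocks, clamp and stop, fixed, 196 x 92 mm, top 12 mm above the bench; origin on the bench right below that of the V-blocks, axes as theirs. A roller let go in the Vs drops to the bottom and centres itself; it then resists sliding along them with 2 to 5 N, which holds it against the stop's light spring. Lower it centred about x = -18 mm, clear of the stop.
- end_stop: Grey upright bracket, 8 x 40 x 52 mm, foot (origin) at x = +100 mm of the V-blocks. A screw through it, on the roller axis, ends in a red spring tip. Its setting changes and is not measured: the tip is at x = +64 to +86 mm of the V-blocks' frame, so slide until the touch is felt. The tip gives 2 mm (0.5 N at touch, 2.5 N at the end), then is hard; over 10 N damages it.
- clamp: Clamp arm, origin on its hinge, pad 31 mm from it. Its tilt (its z axis from vertical): 0 = level across the Vs, 1.57 = upright, 2.2 to 2.5 at the start (leaning back, to the Vs' -y). Its pad meets a seated roller at about 0.03. The hinge is stiff (0.08 Nm); the arm stays where it is left. Clamped: below 0.08, after a press on the roller of 1.5 N or more; over 25 N between pad and roller is too much.
- clamp_hinge (a point): The hinge axis of the clamp, at x = -51, y = -31, z = +20 mm in the V-blocks' frame; axes as theirs. The arm turns about x and reaches to +y when shut; it is 14 mm wide, 8 mm thick.
- clamp_ball (a point): Centre of the red ball (18 mm) at the end of the clamp arm, 50 mm from the hinge.
- calculator: Dark pocket calculator, 140 x 78 x 14 mm; a bystander, to be left alone. Origin at the centre of its underside.
- bench_timer: White bench timer with three buttons, 62 x 66 x 18 mm; a bystander, to be left alone. Origin at the centre of its underside.
- stain_bottle: Brown bottle with a blue cap, 38 mm wide, 70 mm high; a bystander, to be left alone. Origin at the centre of its underside.
- tape_roll: Green roll of tape lying flat, 69 mm wide, 19 mm high; a bystander, to be left alone. Origin at the centre of its underside.
- marker_3: White marker pen with a red cap, 138 mm long, 17 mm thick; a bystander, to be left alone. Origin at the centre of its underside.
There are look-alikes about, which are no part of the job. What is shaped like the fixture but turquoise is not meant.

How it is judged:
On the way, in this order (a step that is already met when the one before it is completed fails the run):
1. the roller lies centred in both Vs, against the spring tip of the stop, let go, with the clamp still open (z of roller_center in the frame of v_blocks between -0.0025 and 0.0015 m and y of roller_center in the frame of v_blocks between -0.0015 and 0.0015 m and angle between the x axis of roller_center and the x axis of v_blocks, either way round below 0.035 rad and contact force between roller and end_stop above 0.25 N and contact force between the fingers and roller below 0.05 N and angle between clamp's own z axis and vertical above 1.2 rad), for 0.3 s.
2. the clamp is pressed down onto the seated roller (z of roller_center in the frame of v_blocks between -0.0025 and 0.0015 m and y of roller_center in the frame of v_blocks between -0.0015 and 0.0015 m and angle between the x axis of roller_center and the x axis of v_blocks, either way round below 0.035 rad and contact force between clamp and roller above 1.5 N and angle between clamp's own z axis and vertical below 0.08 rad), for 0.1 s.
At the end, for the whole second after the job is handed in: The roller is at rest and released in the Vs, its centre within 1.5 mm of the seat axis sideways and in height (2.5 mm below), its axis within 0.035 rad of theirs, its end still bearing on the spring tip of the stop (over 0.25 N), and the clamp arm is down (tilt below 0.08 rad) (z of roller_center in the frame of v_blocks between -0.0025 and 0.0015 m and y of roller_center in the frame of v_blocks between -0.0015 and 0.0015 m and angle between the x axis of roller_center and the x axis of v_blocks, either way round below 0.035 rad and contact force between roller and end_stop above 0.25 N and contact force between the fingers and roller below 0.05 N and angle between clamp's own z axis and vertical below 0.08 rad and linear speed of roller below 0.01 m/s); the robot touches nothing.
It fails at once if roller pressed on the end stop with more than 10 N (contact force between roller and end_stop above 10 N).
It fails at once if roller pressed on the V-blocks with more than 40 N (contact force between roller and v_blocks above 40 N).
It fails at once if clamp pressed on the roller with more than 25 N (contact force between clamp and roller above 25 N).
It fails at once if a bystander moved by more than 2 cm (distance of any of calculator, bench_timer, stain_bottle, tape_roll, marker_3 from where it was at the start of the episode above 0.02 m).
It also fails if it takes over 72 s, if anything falls off the work surface, if the arm or the gripper's body presses on something with over 40 N, if the wrist force passes 120 N, or if a joint passes its speed limit or range.

## Working session

There is one attempt and no reset: what is moved stays moved. The work goes in short steps, Python scripts to look and compute and a tool call to move; the robot and the scene stay as the last step left them, time stands still between calls to the robot, and variables do not carry over. Pictures are saved under pics/ and viewed, and the job is handed in when it is done.

Besides the shell and the picture viewer there is one more tool, called after "Emit:" by a JSON object that holds its "api" and its "payload", one argument or row to a line. arm_command: Moves the arm, as the interface text tells. Its arguments: {"type":"object","properties":{"commands":{"type":"array"},"grip_force":{"type":"number"}},"required":["commands"]}

```bash
ls -la; mkdir -p pics
cat > h.py <<'E'
import numpy as np, cv2
from rig import manip
def grab(n):
    d=manip.get_image(n); np.savez('%s.npz'%n,**{k:np.array(v) for k,v in d.items()})
    return d
def load(n):
    return dict(np.load('%s.npz'%n))
def save(d,f): cv2.imwrite('pics/'+f,cv2.cvtColor(np.array(d['pixels']),cv2.COLOR_RGB2BGR))
def ray(d,u,v):
    K=np.array(d['intrinsics']);k1=float(d['k1'])
    p=np.array([(u-K[0,2])/K[0,0],(v-K[1,2])/K[1,1]]);q=p.copy()
    for _ in range(30): q=p/(1+k1*(q@q))
    return q
def onplane(d,u,v,z):
    R=np.array(d['R']);t=np.array(d['t']);q=ray(d,u,v)
    c=-R.T@t; w=R.T@np.array([q[0],q[1],1.]); s=(z-c[2])/w[2]
    return c+s*w
def depthpt(d,u,v):
    R=np.array(d['R']);t=np.array(d['t']);q=ray(d,u,v);z=d['range_z'][int(round(v)),int(round(u))]
    return R.T@(np.array([q[0],q[1],1.])*z-t)
def cloud(d):
    K=np.array(d['intrinsics']);k1=float(d['k1']);h,w=d['range_z'].shape
    u,v=np.meshgrid(np.arange(w),np.arange(h));P=np.stack([(u-K[0,2])/K[0,0],(v-K[1,2])/K[1,1]],-1);Q=P.copy()
    for _ in range(30): Q=P/(1+k1*(Q**2).sum(-1,keepdims=True))
    z=d['range_z'];C=np.dstack([Q[...,0]*z,Q[...,1]*z,z])
    return (C-np.array(d['t']))@np.array(d['R'])
def proj(d,X):
    R=np.array(d['R']);t=np.array(d['t']);K=np.array(d['intrinsics']);c=R@X+t;s=c[:2]/c[2];s=s*(1+float(d['k1'])*(s@s))
    return K[0,0]*s[0]+K[0,2],K[1,1]*s[1]+K[1,2]
E
python3 - <<'E'
from h import *
for n in ['scene','top','wrist']:
    d=grab(n);save(d,n+'0.png');print(n,d['intrinsics'],d['k1'],-np.array(d['R']).T@d['t'])
print(manip.get_state(),manip.finger_overhang)
E
```

```text
total 12
drwxr-xr-x  3 agent agent 4096 Dec  6 11:05 .
drwxr-xr-x 23 root  root  4096 Dec  6 11:05 ..
drwxr-xr-x  2 agent agent 4096 Dec  6 11:05 pics
scene [[454.63692578   0.         256.60441404]
 [  0.         454.63692578 187.23465608]
 [  0.           0.           1.        ]] -0.13669471155210908 [-0.25236942  1.14608879  0.83071182]
top [[413.96594821   0.         245.71201395]
 [  0.         413.96594821 190.40012829]
 [  0.           0.           1.        ]] -0.03678077494121591 [0.33745228 0.22610793 1.22990247]
wrist [[274.69506851   0.         253.31305281]
 [  0.         274.69506851 188.61473861]
 [  0.           0.           1.        ]] -0.021605880730593646 [ 0.24440525 -0.52627158  0.37308949]
{'clock': 0.15, 'qpos': array([-1.39102094e+00,  2.76421982e-01,  1.50580760e+00, -4.76393133e-06,
        1.36068651e+00, -1.21004147e-01]), 'qd': array([-0.00013993, -0.0029739 , -0.00355305, -0.00108834, -0.00222564,
        0.00188109]), 'effort': array([ 1.80292707e-03, -4.17143905e+01, -2.46032453e+01, -1.25525712e-04,
        7.62187672e-03, -1.30640235e-06]), 'position': array([ 0.17027173, -0.54879571,  0.2140681 ]), 'ee_rot': array([ 0.56958801, -0.56894842,  0.41978582, -0.41910268]), 'contact_force': array([-0.21896277, -0.76991997, -0.10145589]), 'moment': array([0.02120956, 0.0491962 , 0.06651722]), 'width': 0.08515732097248896} 0.017
```

View pics/scene0.png

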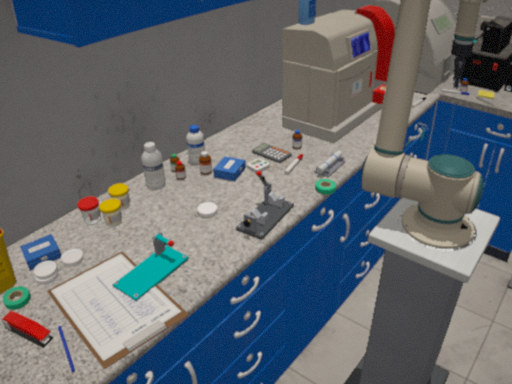

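View pics/top0.png

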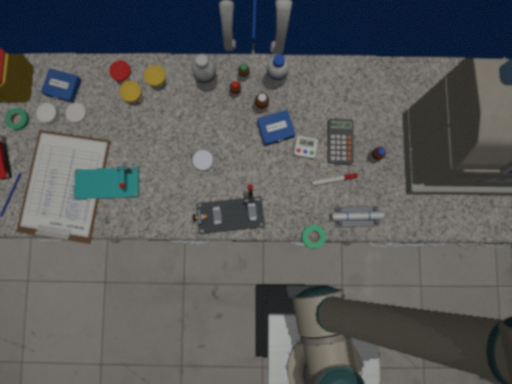

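View pics/wrist0.png

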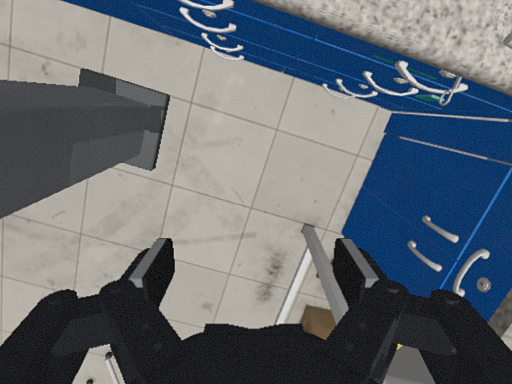

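The top view shows the roller on its rest at about (357,215). The dark fixture is at about (230,215), with its stop to the left (world +y) and its clamp at (250,190) leaning to world +x. The turquoise look-alike is at (107,183). Next I'll zoom in and measure.

Run:
```python
from h import *
d=load('top')
im=cv2.cvtColor(d['pixels'],cv2.COLOR_RGB2BGR)
c1=cv2.resize(im[170:250,180:280],None,fx=7,fy=7,interpolation=cv2.INTER_NEAREST)
cv2.imwrite('pics/t1.png',c1)
cv2.imwrite('pics/t2.png',cv2.resize(im[170:255,295:395],None,fx=7,fy=7,interpolation=cv2.INTER_NEAREST))
s=load('scene');im=cv2.cvtColor(s['pixels'],cv2.COLOR_RGB2BGR)
cv2.imwrite('pics/s1.png',cv2.resize(im[140:250,225:355],None,fx=5,fy=5,interpolation=cv2.INTER_NEAREST))
C=cloud(d)
np.set_printoptions(precision=3,suppress=True)
print(C[215,320:392:2]); print(C[205:226,345,:])
Z=C[...,2]; print(Z[170:250,180:280:1].max())
```

```text
[[ 0.439  0.009 -0.004]
 [ 0.439  0.003 -0.004]
 [ 0.438 -0.002  0.001]
 [ 0.439 -0.008  0.   ]
 [ 0.439 -0.014 -0.002]
 [ 0.439 -0.021 -0.005]
 [ 0.436 -0.02   0.029]
 [ 0.436 -0.025  0.035]
 [ 0.436 -0.03   0.038]
 [ 0.436 -0.036  0.038]
 [ 0.436 -0.041  0.039]
 [ 0.437 -0.049  0.029]
 [ 0.436 -0.052  0.042]
 [ 0.436 -0.06   0.034]
 [ 0.436 -0.065  0.038]
 [ 0.436 -0.071  0.037]
 [ 0.436 -0.076  0.039]
 [ 0.436 -0.082  0.04 ]
 [ 0.436 -0.087  0.04 ]
 [ 0.437 -0.094  0.037]
 [ 0.437 -0.1    0.037]
 [ 0.437 -0.106  0.035]
 [ 0.437 -0.111  0.037]
 [ 0.437 -0.116  0.04 ]
 [ 0.437 -0.123  0.037]
 [ 0.437 -0.128  0.038]
 [ 0.437 -0.134  0.04 ]
 [ 0.437 -0.14   0.037]
 [ 0.437 -0.145  0.041]
 [ 0.437 -0.152  0.038]
 [ 0.437 -0.159  0.035]
 [ 0.437 -0.163  0.04 ]
 [ 0.438 -0.171  0.032]
 [ 0.441 -0.189 -0.005]
 [ 0.441 -0.195 -0.005]
 [ 0.441 -0.2   -0.001]]
[[ 0.469 -0.066 -0.003]
 [ 0.466 -0.065  0.001]
 [ 0.463 -0.065  0.002]
 [ 0.459 -0.063  0.01 ]
 [ 0.456 -0.063  0.008]
 [ 0.453 -0.063  0.009]
 [ 0.45  -0.063  0.01 ]
 [ 0.448 -0.064  0.005]
 [ 0.442 -0.057  0.036]
 [ 0.439 -0.056  0.037]
 [ 0.437 -0.057  0.033]
 [ 0.433 -0.056  0.038]
 [ 0.43  -0.056  0.038]
 [ 0.428 -0.057  0.035]
 [ 0.425 -0.057  0.032]
 [ 0.423 -0.058  0.026]
 [ 0.421 -0.062  0.009]
 [ 0.418 -0.063  0.006]
 [ 0.415 -0.063  0.008]
 [ 0.412 -0.063  0.008]
 [ 0.409 -0.063  0.005]]
1.2299024723303043
```

View pics/t1.png

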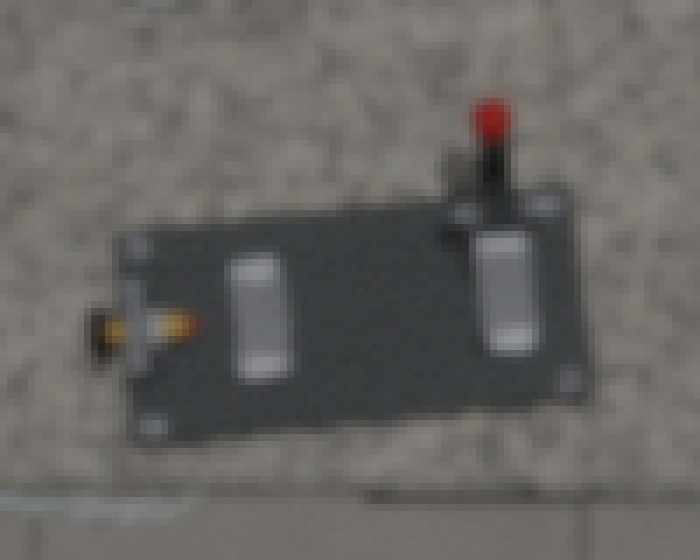

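View pics/t2.png

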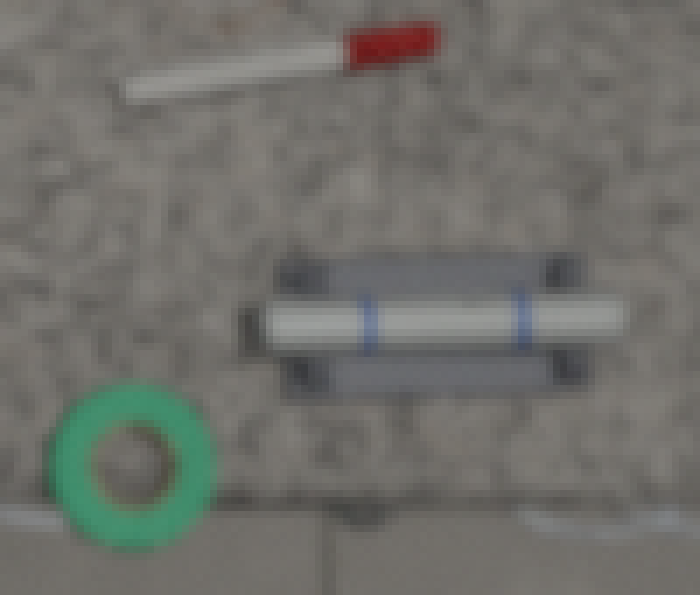

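View pics/s1.png

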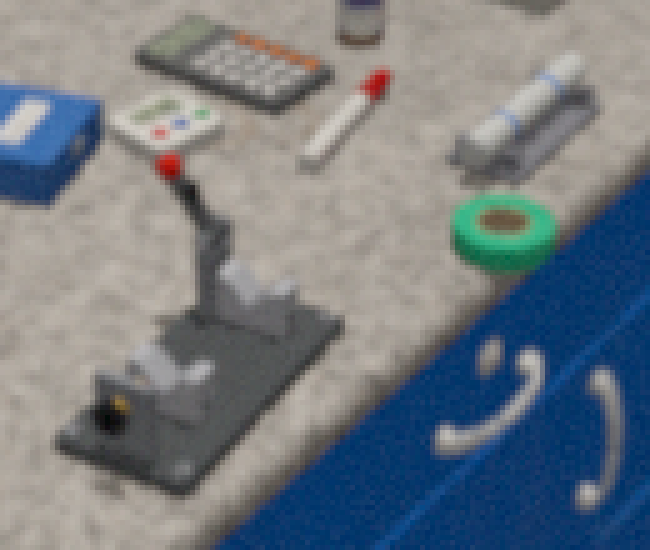

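The zooms agree: the roller runs along world y with both ends visible, and the plate, the two V-blocks, the red tip and the clamp ball are all clear. Now masks and rays.

Run:
```python
from h import *
np.set_printoptions(precision=4,suppress=True)
d=load('top');im=d['pixels'].astype(int);C=cloud(d)
def rect(mask,roi,z,name):
    m=np.zeros(mask.shape,np.uint8);y0,y1,x0,x1=roi;m[y0:y1,x0:x1]=mask[y0:y1,x0:x1]
    cs,_=cv2.findContours(m,cv2.RETR_EXTERNAL,cv2.CHAIN_APPROX_NONE);c=max(cs,key=cv2.contourArea)
    mm=np.zeros_like(m);cv2.drawContours(mm,[c],-1,1,-1)
    vv,uu=np.nonzero(mm)
    P=np.array([onplane(d,u,v,z)[:2] for u,v in zip(uu,vv)]);r=cv2.minAreaRect((P*1000).astype(np.float32))
    print(name,len(uu),'px cen',uu.mean(),vv.mean(),'mean',P.mean(0),'rect',r)
    cc=P-P.mean(0);w,V=np.linalg.eigh(cc.T@cc/len(P));print('  dir',V[:,1],np.sqrt(w*12))
    return P
g=im.mean(-1)
for i in range(206,226): print(i,im[i,345],im[i,357],im[i,375])
h=im.max(-1)-im.min(-1)
rect(((g>115)).astype(np.uint8),(200,230,325,392),0.036,'roller')
rect((g<80).astype(np.uint8),(190,240,193,270),0.012,'plate')
# fill plate w/ depth
hsv=cv2.cvtColor(d['pixels'],cv2.COLOR_RGB2HSV)
red=(((hsv[...,0]<8)|(hsv[...,0]>172))&(hsv[...,1]>140)).astype(np.uint8)
for nm,roi in (('ball',(180,200,240,262)),('tip',(210,222,195,215))):
    m=np.zeros_like(red);a=roi;m[a[0]:a[1],a[2]:a[3]]=red[a[0]:a[1],a[2]:a[3]]
    v,u=np.nonzero(m);print(nm,len(u),u.mean(),v.mean(),u.min(),u.max(),[C[b,a_] for a_,b in zip(u,v)][:6],onplane(d,u.mean(),v.mean(),0.046))
s=load('scene');hs=cv2.cvtColor(s['pixels'],cv2.COLOR_RGB2HSV);red=(((hs[...,0]<8)|(hs[...,0]>172))&(hs[...,1]>140))
m=np.zeros_like(red);m[165:182,250:268]=red[165:182,250:268];v,u=np.nonzero(m);print('ball scene',len(u),u.mean(),v.mean())
Cs=cloud(s);print(np.median(Cs[v,u],0))
```

```text
206 [110 109 107] [98 97 96] [87 86 88]
207 [101 101 102] [101 102 103] [74 77 78]
208 [103 104 107] [103 105 109] [76 76 80]
209 [105 105 110] [103 105 107] [75 76 80]
210 [105 106 109] [103 105 107] [76 77 79]
211 [102 104 108] [106 108 109] [90 91 91]
212 [102 105 108] [115 116 116] [116 117 115]
213 [117 121 123] [129 131 129] [134 136 134]
214 [138 141 140] [144 145 143] [148 149 146]
215 [150 152 151] [151 153 150] [151 152 150]
216 [152 155 154] [149 151 149] [144 146 144]
217 [143 146 145] [138 140 137] [130 131 129]
218 [127 129 128] [120 122 119] [107 109 108]
219 [105 107 107] [103 104 103] [84 86 85]
220 [93 95 98] [90 92 93] [68 68 71]
221 [100 100 104] [100 101 104] [62 64 67]
222 [107 107 111] [104 104 109] [61 61 64]
223 [107 108 112] [106 107 110] [63 63 67]
224 [107 107 110] [104 106 109] [75 75 77]
225 [103 105 108] [103 103 106] [92 92 92]
roller 339 px cen 361.76401179941 214.51622418879057 mean [ 0.4382 -0.1052] rect ((438.0572204589844, -106.81739807128906), (27.74536895751953, 171.2632598876953), 7.1470794677734375)
  dir [-0.0853  0.9964] [0.0218 0.1695]
plate 1957 px cen 231.59529892692896 214.4312723556464 mean [0.4363 0.2725] rect ((445.74029541015625, 278.22869873046875), (114.14554595947266, 194.1297149658203), 6.735960483551025)
  dir [-0.1586  0.9873] [0.0953 0.185 ]
ball 17 249.76470588235293 186.94117647058823 248 251 [array([0.5095, 0.2225, 0.1098]), array([0.5092, 0.2197, 0.1123]), array([0.5092, 0.217 , 0.1127]), array([0.5064, 0.2252, 0.1123]), array([0.5058, 0.2224, 0.116 ]), array([0.5063, 0.2197, 0.1129])] [0.5137 0.22   0.046 ]<stdin>:23: RuntimeWarning: Mean of empty slice.
  ret = ret.dtype.type(ret / rcount)
Traceback (most recent call last):
ValueError: zero-size array to reduction operation minimum which has no identity
```

```bash
cat >> h.py <<'E'
from scipy.spatial.transform import Rotation as Ro
def toolR(s):
    q=s['ee_rot'];return Ro.from_quat([q[1],q[2],q[3],q[0]]).as_matrix()
E
python3 - <<'E'
from h import *
np.set_printoptions(precision=4,suppress=True)
d=load('top');im=d['pixels'].astype(int);C=cloud(d)
def line(P):
    c=P.mean(0);w,V=np.linalg.eigh(np.cov((P-c).T));v=V[:,-1]; v=v*np.sign(v[1]);return c,v,((P-c)@v).min(),((P-c)@v).max()
sub=np.zeros(C.shape[:2],bool);sub[204:226,325:392]=1
m=sub&(C[...,2]>0.031)&(C[...,2]<0.06)
P=C[m][:,:2];print('roller depth',len(P),line(P),C[m][:,2].max())
g=im.mean(-1)
for roi,nm in (((203,228,210,225),'VB+'),((200,224,245,260),'VB-')):
    m=np.zeros_like(sub);m[roi[0]:roi[1],roi[2]:roi[3]]=1
    m&=g>88
    v,u=np.nonzero(m);print(nm,len(u),u.mean(),v.mean(),onplane(d,u.mean(),v.mean(),0.038),C[v,u,2].min(),C[v,u,2].max(),u.min(),u.max(),v.min(),v.max())
print(toolR(manip.get_state()))
for i in range(212,219): print(i,[tuple(x) for x in im[i,198:210]])
s=load('scene');hs=cv2.cvtColor(s['pixels'],cv2.COLOR_RGB2HSV);red=(((hs[...,0]<8)|(hs[...,0]>172))&(hs[...,1]>140))
mm=np.zeros_like(red);mm[165:182,250:268]=red[165:182,250:268];v,u=np.nonzero(mm);print('ball scene',len(u),u.mean(),v.mean())
Cs=cloud(s);print(np.median(Cs[v,u],0))
E
```

```text
roller depth 326 (array([ 0.4351, -0.0933]), array([-0.0452,  0.999 ]), np.float64(-0.07794821355531714), np.float64(0.07391244129037355)) 0.04394306916938744
VB+ 133 216.74436090225564 214.88721804511277 [0.4323 0.3143 0.038 ] 0.009110409141670757 0.04733486669999717 213 221 206 224
VB- 137 252.0 210.98540145985402 [0.4448 0.2127 0.038 ] 0.009212167400816894 1.2299024723303043 245 258 200 220
[[ 0.2963 -0.0002  0.9551]
 [-0.9551  0.0013  0.2963]
 [-0.0013 -1.      0.0002]]
212 [(np.int64(90), np.int64(92), np.int64(95)), (np.int64(89), np.int64(92), np.int64(95)), (np.int64(76), np.int64(77), np.int64(80)), (np.int64(59), np.int64(62), np.int64(65)), (np.int64(56), np.int64(58), np.int64(61)), (np.int64(59), np.int64(61), np.int64(62)), (np.int64(57), np.int64(60), np.int64(61)), (np.int64(59), np.int64(60), np.int64(62)), (np.int64(60), np.int64(63), np.int64(63)), (np.int64(60), np.int64(63), np.int64(64)), (np.int64(59), np.int64(61), np.int64(64)), (np.int64(59), np.int64(63), np.int64(63))]
213 [(np.int64(87), np.int64(89), np.int64(91)), (np.int64(91), np.int64(93), np.int64(9
[... 2545 characters left out ...]
p.int64(73), np.int64(56), np.int64(56)), (np.int64(61), np.int64(58), np.int64(59))]
218 [(np.int64(101), np.int64(96), np.int64(91)), (np.int64(98), np.int64(99), np.int64(101)), (np.int64(93), np.int64(96), np.int64(98)), (np.int64(101), np.int64(102), np.int64(104)), (np.int64(106), np.int64(105), np.int64(104)), (np.int64(100), np.int64(94), np.int64(87)), (np.int64(90), np.int64(78), np.int64(61)), (np.int64(84), np.int64(70), np.int64(49)), (np.int64(73), np.int64(60), np.int64(46)), (np.int64(68), np.int64(58), np.int64(55)), (np.int64(61), np.int64(57), np.int64(58)), (np.int64(60), np.int64(60), np.int64(61))]
ball scene 19 258.3157894736842 172.8421052631579
[0.5062 0.2222 0.1102]
```

Roller centre is about (0.436, -0.093), and the V-block origin is about (0.4385, 0.2635) with V-x at a yaw of about 97°. The measured block spacing is 102.4 mm against the given 102. I'll move above the roller for a close look.

Emit:
{"api": "arm_command", "payload": {
  "commands": [
    [8.5,[2.2,3.6,0],0.11],
    [8.5,[2.2,3.6,0],0.11],
    [8.5,[2.2,3.6,0],0.11],
    [8.5,[2.2,3.6,0],0.11],
    [8.5,[2.2,3.6,0],0.11],
    [8.5,[2.2,3.6,0],0.11],
    [8.5,[2.2,3.6,0],0.11],
    [8.5,[2.2,3.6,0],0.11],
    [8.5,[2.2,3.6,0],0.11],
    [8.5,[2.2,3.6,0],0.11],
    [8.5,[2.2,3.6,0],0.11],
    [8.5,[2.2,3.6,0],0.11]
  ],
  "grip_force": 30
}}

```text
clock: 1.35
position: [0.4348, -0.1155, 0.2147]
ee_rot: [-0.707, 0.707, 0.019, -0.019]
contact_force: [-0.5, -0.3, -0.1]
width: 0.0848
```

Run:
```python
from h import *
np.set_printoptions(precision=4,suppress=True)
d=grab('wrist');save(d,'w1.png');s=manip.get_state();print(s['position'],toolR(s),s['contact_force'],s['qpos'],s['clock'],-np.array(d['R']).T@d['t'])
```

```text
[ 0.438  -0.1098  0.2147] [[ 0.9981  0.0039 -0.0611]
 [ 0.0611  0.0064  0.9981]
 [ 0.0043 -1.      0.0062]] [3.5868 4.9539 0.2113] [-0.4063  0.0868  1.7482  0.0077  1.3054 -0.4695] 1.4 [ 0.4311 -0.0387  0.3738]
```

View pics/w1.png

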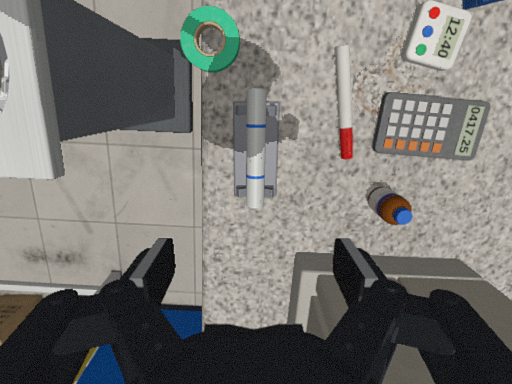

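The wrist view shows the roller upright at about (256,148), with ends near v=88 and v=208. The arm was still settling, so I'll re-grab and measure.

Run:
```python
from h import *
np.set_printoptions(precision=4,suppress=True)
d=grab('wrist');s=manip.get_state();print(s['position'],s['contact_force'],toolR(s)[:,0])
C=cloud(d)
sub=np.zeros(C.shape[:2],bool);sub[75:220,240:275]=1
m=sub&(C[...,2]>0.030)&(C[...,2]<0.06)
v,u=np.nonzero(m)
P=C[m][:,:2];c=P.mean(0);w,V=np.linalg.eigh(np.cov((P-c).T));a=V[:,1]*np.sign(V[1,1]);t=(P-c)@a;n=(P-c)@V[:,0]
print(len(P),c,a,t.min(),t.max(),n.min(),n.max(),'mid',c+a*(t.min()+t.max())/2, np.percentile(C[m][:,2],[5,50,95,99]))
for r in range(95,205,12):
    q=np.nonzero(m[r])[0]; print(r,q.min(),q.max(),onplane(d,(q.min()+q.max())/2,r,0.035))
q=np.nonzero(m.any(1))[0];print(q.min(),q.max(),onplane(d,256,q.min()-.5,.03),onplane(d,256,q.max()+.5,.03))
```

```text
[ 0.4362 -0.113   0.2146] [-1.0461 -0.3604  0.5444] [0.9984 0.0573 0.0014]
2010 [ 0.4368 -0.0924] [-0.0416  0.9991] -0.07891868042043283 0.06992871364382683 -0.011038749140921587 0.011001406329016854 mid [ 0.437  -0.0969] [0.0312 0.0356 0.0376 0.0381]
95 245 261 [ 0.4335 -0.0239  0.035 ]
107 245 261 [ 0.4344 -0.0374  0.035 ]
119 245 261 [ 0.4352 -0.0513  0.035 ]
131 244 261 [ 0.4354 -0.0655  0.035 ]
143 245 261 [ 0.4369 -0.08    0.035 ]
155 245 260 [ 0.4372 -0.0949  0.035 ]
167 244 260 [ 0.4374 -0.1102  0.035 ]
179 244 260 [ 0.4384 -0.1258  0.035 ]
191 244 259 [ 0.4387 -0.1419  0.035 ]
203 244 259 [ 0.4396 -0.1585  0.035 ]
94 212 [ 0.437  -0.0219  0.03  ] [ 0.4466 -0.1735  0.03  ]
```

Emit:
{"api": "arm_command", "payload": {
  "commands": [
    [8.5,[0,0.6,-2.5],-0.005],
    [8.5,[0.1,0.6,-2.5],-0.01],
    [8.5,[0,0.5,-2.5],0],
    [8.5,[0,0,-2.5],0],
    [8.5,[0,0,-2.5],0],
    [8.5,[0,0,0],0],
    [8.5,[0,0,0],0]
  ]
}}

```text
clock: 2.15
position: [0.4351, -0.1006, 0.0898]
ee_rot: [0.707, -0.707, -0.012, 0.012]
contact_force: [0.5, 0.2, 1.2]
width: 0.0855
```

Run:
```python
from h import *
np.set_printoptions(precision=4,suppress=True)
d=grab('wrist');save(d,'w2.png');s=manip.get_state();print(s['position'],s['contact_force'],toolR(s)[:,0])
```

```text
[ 0.4359 -0.1009  0.0906] [ 0.0339 -0.1528 -0.2506] [0.9994 0.0343 0.0012]
```

View pics/w2.png

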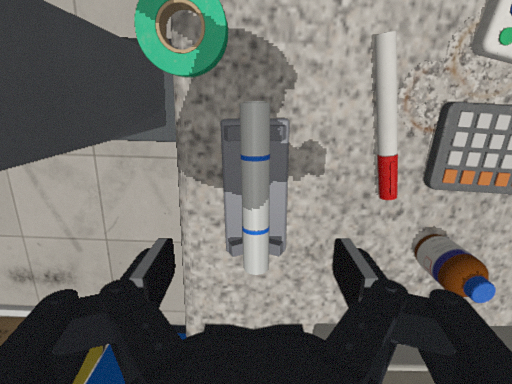

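The roller (u≈256) lies midway between the fingers (173 to 335). Descending to grasp.

Emit:
{"api": "arm_command", "payload": {
  "commands": [
    [8.5,[0,0.2,-2],0.005],
    [8.5,[0,0.2,-2],0],
    [8.5,[0,0,-1.0],0],
    [8.5,[0,0,-0.8],0],
    [8.5,[0,0,0],0],
    [8.5,[0,0,0],0]
  ]
}}

```text
clock: 2.8
position: [0.436, -0.0966, 0.0323]
ee_rot: [-0.707, 0.707, 0.015, -0.014]
contact_force: [0.6, -0.3, -0.4]
width: 0.085
```

Emit:
{"api": "arm_command", "payload": {
  "commands": [
    [5,[0,0,0],0],
    [4,[0,0,0],0],
    [3,[0,0,0],0],
    [2.0,[0,0,0],0],
    [1.5,[0,0,0],0],
    [1.5,[0,0,0],0],
    [1.5,[0,0,0],0],
    [1.5,[0,0,0],0],
    [1.5,[0,0,0],0],
    [1.5,[0,0,0],0]
  ],
  "grip_force": 30
}}

```text
clock: 3.8
position: [0.4354, -0.0962, 0.0317]
ee_rot: [-0.707, 0.707, 0.014, -0.014]
contact_force: [-0.5, -0.7, -0.3]
width: 0.0153
```

An opening of 15 mm doesn't fit a 24 mm roller, so I'll look.

Run:
```python
from h import *
np.set_printoptions(precision=4,suppress=True)
d=grab('wrist');save(d,'w3.png');s=manip.get_state();print(s['position'],s['contact_force'],toolR(s)[:,0],s['width'])
d=grab('scene');im=cv2.cvtColor(d['pixels'],cv2.COLOR_RGB2BGR)
cv2.imwrite('pics/s3.png',cv2.resize(im[100:220,260:400],None,fx=5,fy=5))
```

```text
[ 0.4354 -0.0962  0.0317] [ 0.684  -0.3839 -0.5332] [0.9992 0.04   0.0001] 0.015113811406006499
```

View pics/w3.png

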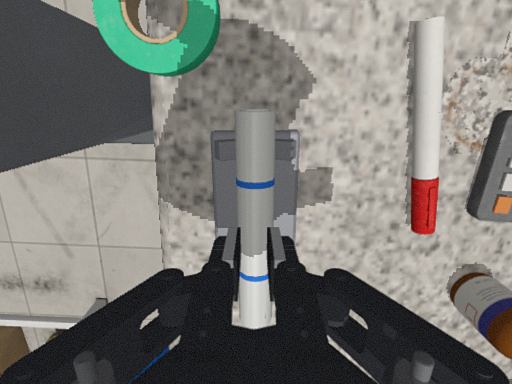

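View pics/s3.png

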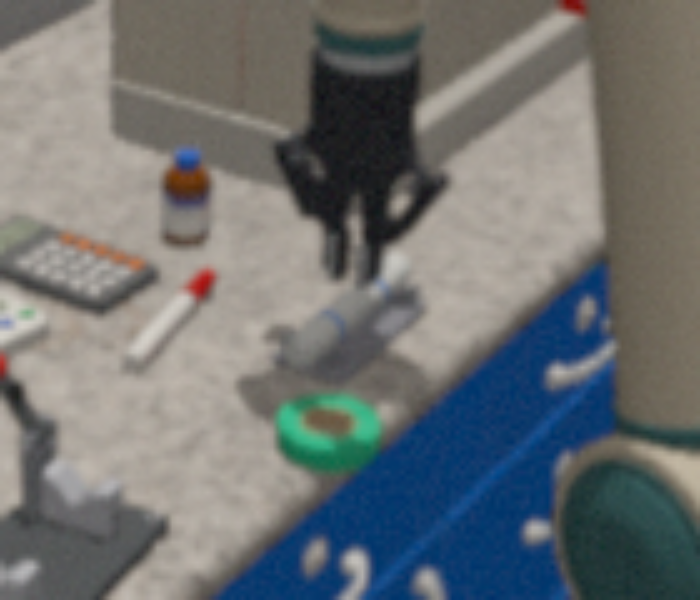

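Run:
```python
from h import *
np.set_printoptions(precision=4,suppress=True)
d=load('wrist');C=cloud(d)
for r in (120,150,200,228,240,250,260,275,300,320):
    print(r,[ (u,C[r,u].round(3).tolist()) for u in (228,234,238,254,270,275,280)])
im=cv2.cvtColor(d['pixels'],cv2.COLOR_RGB2BGR)
cv2.imwrite('pics/w3z.png',cv2.resize(im[200:350,180:330],None,fx=4,fy=4))
print(proj(d,np.array([.4354,-.0962,.0317])),proj(d,np.array([.437,-.021,.03])),proj(d,np.array([.437,-.171,.03])))
```

```text
120 [(228, [0.416, -0.032, -0.0]), (234, [0.42, -0.031, 0.001]), (238, [0.424, -0.029, 0.032]), (254, [0.433, -0.029, 0.037]), (270, [0.442, -0.029, 0.033]), (275, [0.446, -0.029, 0.027]), (280, [0.451, -0.03, 0.001])]
150 [(228, [0.418, -0.049, 0.019]), (234, [0.422, -0.049, 0.019]), (238, [0.425, -0.046, 0.031]), (254, [0.434, -0.045, 0.037]), (270, [0.443, -0.045, 0.033]), (275, [0.447, -0.048, 0.019]), (280, [0.45, -0.047, 0.02])]
200 [(228, [0.417, -0.086, 0.008]), (234, [0.422, -0.086, 0.008]), (238, [0.425, -0.078, 0.03]), (254, [0.435, -0.075, 0.037]), (270, [0.445, -0.076, 0.032]), (275, [0.451, -0.085, 0.008]), (280, [0.454, -0.085, 0.008])]
228 [(228, [0.421, -0.086, 0.054]), (234, [0.425, -0.086, 0.053]), (238, [0.427, -0.086, 0.054]), (254, [0.436, -0.093, 0.037]), (270, [0.444, -0.085, 0.054]), (275, [0.447, -0.085, 0.053]), (280, [0.456, -0.106, 0.008])]
240 [(228, [0.423, -0.086, 0.067]), (234, [0.426, -0.086, 0.067]), (238, [0.428, -0.086, 0.067]), (254, [0.436, -0.101, 0.038]), (270, [0.444, -0.085, 0.067]), (275, [0.446, -0.085, 0.067]), (280, [0.449, -0.085, 0.067
[... 599 characters left out ...]
084]), (275, [0.445, -0.089, 0.091]), (280, [0.446, -0.084, 0.098])]
300 [(228, [0.427, -0.083, 0.115]), (234, [0.427, -0.107, 0.086]), (238, [0.426, -0.178, 0.0]), (254, [0.438, -0.147, 0.036]), (270, [0.444, -0.106, 0.085]), (275, [0.445, -0.1, 0.093]), (280, [0.444, -0.079, 0.118])]
320 [(228, [0.427, -0.088, 0.118]), (234, [0.423, -0.199, -0.0]), (238, [0.426, -0.199, -0.001]), (254, [0.439, -0.163, 0.037]), (270, [0.451, -0.169, 0.03]), (275, [0.458, -0.198, 0.0]), (280, [0.444, -0.087, 0.119])]
(np.float64(252.83188178485088), np.float64(228.54260740183207)) (np.float64(260.83902354616424), np.float64(105.49940919580781)) (np.float64(251.08080146652733), np.float64(320.78838540854065))
```

View pics/w3z.png

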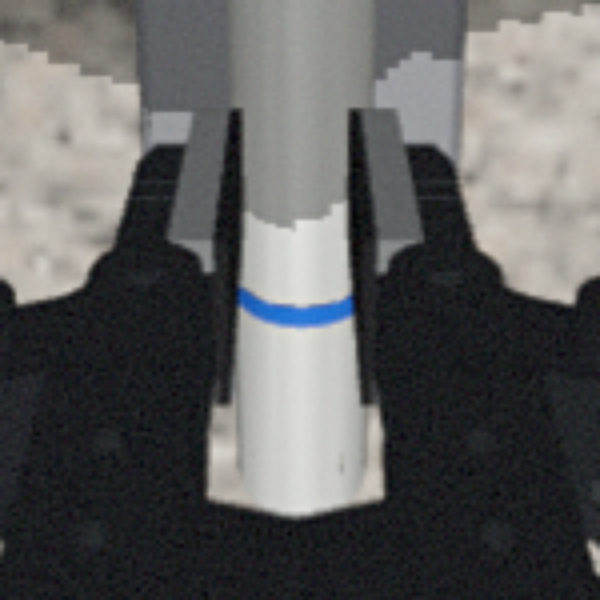

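Run:
```python
from h import *
np.set_printoptions(precision=3,suppress=True)
d=load('scene');C=cloud(d)
for u in (326,327,328,331,332,333,334):
    print(u,[C[v,u].tolist() and tuple(C[v,u].round(3)) for v in range(146,160,2)])
```

```text
326 [(np.float64(0.448), np.float64(-0.084), np.float64(0.091)), (np.float64(0.446), np.float64(-0.081), np.float64(0.084)), (np.float64(0.448), np.float64(-0.085), np.float64(0.075)), (np.float64(0.445), np.float64(-0.081), np.float64(0.069)), (np.float64(0.447), np.float64(-0.086), np.float64(0.058)), (np.float64(0.492), np.float64(-0.165), np.float64(-0.0)), (np.float64(0.484), np.float64(-0.152), np.float64(-0.0))]
327 [(np.float64(0.447), np.float64(-0.088), np.float64(0.089)), (np.float64(0.445), np.float64(-0.087), np.float64(0.082)), (np.float64(0.446), np.float64(-0.089), np.float64(0.073)), (np.float64(0.442), np.float64(-0.082), np.float64(0.07)), (np.float64(0.442), np.float64(-0.083), np.float64(0.061)), (np.float64(0.444), np.float64(-0.087), np.float64(0.051)), (np.float64(0.481), np.float64(-0.154), np.float64(0.0))]
328 [(np.float64(0.447), np.float64(-0.096), np.float64(0.086)), (np.float64(0.446), np.float64(-0.094), np.float64(0.079)), (np.float64(0.446), np.float64(-0.095), np.float64(0.071)), (np.float64(0.441), np.float64(-0.087), np.float64(0.068)), (np.float6
[... 1156 characters left out ...]
24), np.float64(-0.091), np.float64(0.079)), (np.float64(0.423), np.float64(-0.09), np.float64(0.072)), (np.float64(0.422), np.float64(-0.089), np.float64(0.065)), (np.float64(0.421), np.float64(-0.09), np.float64(0.057)), (np.float64(0.431), np.float64(-0.108), np.float64(0.038))]
334 [(np.float64(0.417), np.float64(-0.084), np.float64(0.1)), (np.float64(0.42), np.float64(-0.09), np.float64(0.089)), (np.float64(0.42), np.float64(-0.092), np.float64(0.08)), (np.float64(0.418), np.float64(-0.088), np.float64(0.075)), (np.float64(0.418), np.float64(-0.09), np.float64(0.066)), (np.float64(0.419), np.float64(-0.093), np.float64(0.056)), (np.float64(0.432), np.float64(-0.118), np.float64(0.033))]
```

Both cameras put the fingertips at z≈0.051 while the reported TCP is at 0.032. So the tips are 19 mm behind the reported TCP, not 17 mm ahead as stated, and the fingers closed above the roller without touching it. From here I'll use that measured offset: open, go 35 mm lower while watching the force, and grip again.

Emit:
{"api": "arm_command", "payload": {
  "commands": [
    [8.5,[0,0,0],0],
    [8.5,[0,0,0],0],
    [8.5,[0,0,0],0],
    [8.5,[0,0,0],0],
    [8.5,[0,0,0],0],
    [8.5,[0,0,0],0],
    [8.5,[0.1,0,-0.5],0],
    [8.5,[0,0,-1],0],
    [8.5,[0,0,-1],0],
    [8.5,[0,0,0],0],
    [8.5,[0,0,0],0]
  ]
}}

```text
clock: 5.0
position: [0.4358, -0.096, 0.0061]
ee_rot: [0.707, -0.707, -0.014, 0.015]
contact_force: [0.4, 0.4, 1.1]
width: 0.0849
```

Emit:
{"api": "arm_command", "payload": {
  "commands": [
    [8.5,[0,0,-0.5],0],
    [8.5,[0,0,-0.4],0],
    [6,[0,0,0],0],
    [5,[0,0,0],0],
    [4,[0,0,0],0],
    [3.4,[0,0,0],0],
    [3.4,[0,0,0],0],
    [3.4,[0,0,0],0],
    [3.4,[0,0,0],0]
  ]
}}

```text
clock: 5.9
position: [0.4364, -0.0962, -0.0022]
ee_rot: [-0.707, 0.707, 0.014, -0.014]
contact_force: [0.1, -0.2, 0.2]
width: 0.0342
```

Run:
```python
from h import *
np.set_printoptions(precision=3,suppress=True)
d=grab('wrist');save(d,'w4.png');s=manip.get_state();print(s['position'],s['contact_force'],s['width'])
im=cv2.cvtColor(d['pixels'],cv2.COLOR_RGB2BGR)
cv2.imwrite('pics/w4z.png',cv2.resize(im[200:350,180:330],None,fx=4,fy=4))
```

```text
[ 0.436 -0.096 -0.002] [0.451 0.73  0.653] 0.033866277069161045
```

View pics/w4z.png

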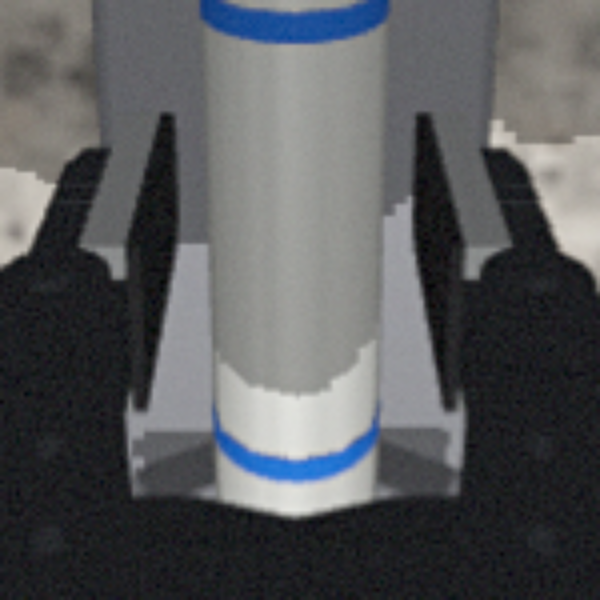

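The pads now flank the roller symmetrically, with tips clear of the rest. Closing.

Emit:
{"api": "arm_command", "payload": {
  "commands": [
    [2.6,[0,0,0],0],
    [2.2,[0,0,0],0],
    [2.0,[0,0,0],0],
    [2.0,[0,0,0],0],
    [2.0,[0,0,0],0],
    [2.0,[0,0,0],0]
  ],
  "grip_force": 40
}}

```text
clock: 6.55
position: [0.4364, -0.0962, -0.0021]
ee_rot: [-0.707, 0.707, 0.014, -0.014]
contact_force: [-0.1, 0.3, 4.4]
width: 0.0225
```

Emit:
{"api": "arm_command", "payload": {
  "commands": [
    [2.0,[0,0,0.5],0],
    [2.0,[0,0,1],0],
    [2.0,[0,0,2],0],
    [2.0,[0,0,2.5],0],
    [2.0,[0,0,0],0],
    [2.0,[0,0,0],0]
  ]
}}

```text
clock: 7.15
position: [0.4363, -0.0962, 0.0578]
ee_rot: [-0.707, 0.707, 0.014, -0.014]
contact_force: [0.1, 0.2, -4.6]
width: 0.0223
```

Run:
```python
from h import *
np.set_printoptions(precision=3,suppress=True)
d=grab('wrist');save(d,'w5.png');s=manip.get_state();print(s['position'],s['contact_force'],s['width'])
d=grab('scene');im=cv2.cvtColor(d['pixels'],cv2.COLOR_RGB2BGR)
cv2.imwrite('pics/s5.png',cv2.resize(im[100:220,260:400],None,fx=5,fy=5))
```

```text
[ 0.436 -0.096  0.057] [-0.797 -0.841 -4.264] 0.02215048804225981
```

View pics/w5.png

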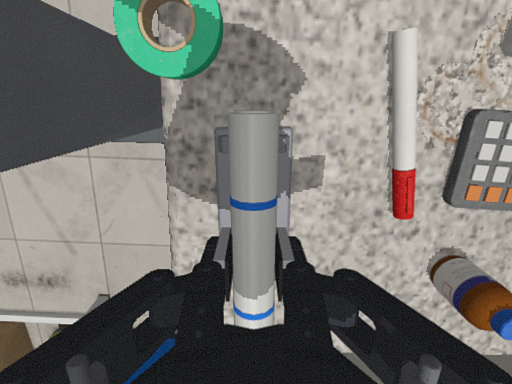

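View pics/s5.png

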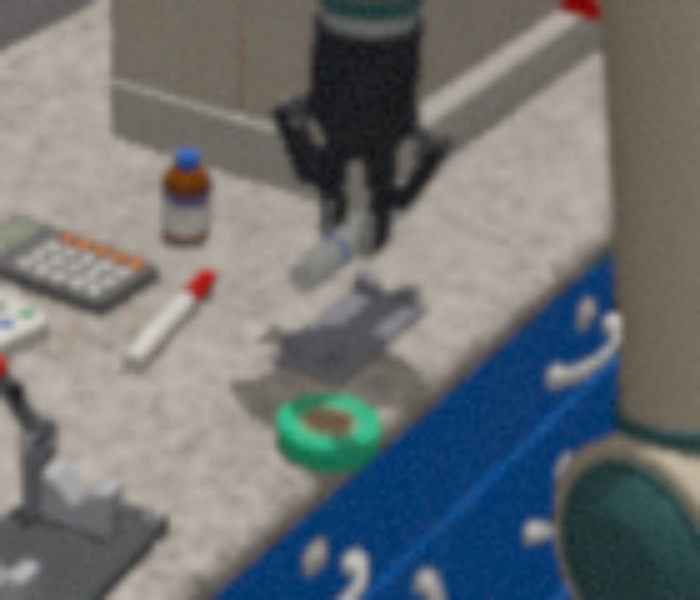

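The roller is lifted level and the wrist reads about 4.4 N of added load. Raising and carrying it towards the fixture, stopping short for a close look.

Emit:
{"api": "arm_command", "payload": {
  "commands": [
    [2.0,[0,1,4],0],
    [2.0,[0,2.5,4],0.02],
    [2.0,[0,3.5,3],0.02],
    [2.0,[0,3.5,3],0.02],
    [2.0,[0,3.5,2],0.02],
    [2.0,[0,3.5,2],0],
    [2.0,[0,3.5,0],0],
    [2.0,[0,2.5,0],0],
    [2.0,[0,1,0],0],
    [2.0,[0,0,0],0],
    [2.0,[0,0,0],0],
    [2.0,[0,0,0],0]
  ]
}}

```text
clock: 8.45
position: [0.4362, 0.1475, 0.2372]
ee_rot: [-0.705, 0.706, 0.042, -0.042]
contact_force: [-0.3, 0.1, -4.0]
width: 0.022
```

Run:
```python
from h import *
np.set_printoptions(precision=4,suppress=True)
d=grab('wrist');save(d,'w6.png');s=manip.get_state();print(s['position'],s['contact_force'],s['width'],toolR(s)[:,0])
C=cloud(d)
np.set_printoptions(precision=3,suppress=True)
m=np.zeros(C.shape[:2],bool);m[100:225,230:278]=1
m&=(C[...,2]>s['position'][2]+0.02)&(C[...,2]<s['position'][2]+0.07)
P=C[m];c=P.mean(0)
A=np.c_[P[:,1]-c[1],np.ones(len(P))]
print(len(P),c,'dx/dy,dz/dy',np.linalg.lstsq(A,P[:,[0,2]],rcond=None)[0],P[:,1].max())
```

```text
[0.4363 0.1476 0.2373] [-0.6934 -0.5622 -4.7023] 0.022813034391111795 [ 0.993   0.1182 -0.0008]
5425 [0.431 0.195 0.274] dx/dy,dz/dy [[-0.098  0.002]
 [ 0.431  0.274]] 0.2215162224507899
```

View pics/w6.png

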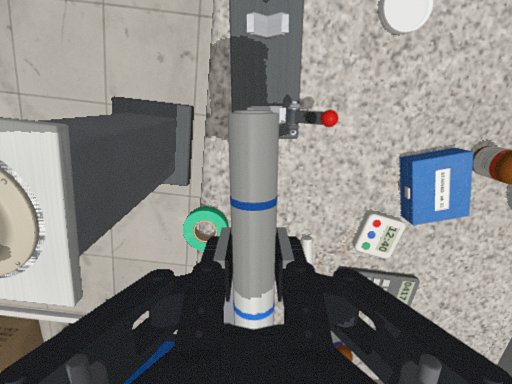

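The roller is level in the hand (dz/dy = 0.002) and centred on it. The far V-block is at (267,22) and the near one is partly hidden at (285,118), so I'll shift further for the stop and far block.

Emit:
{"api": "arm_command", "payload": {
  "commands": [
    [2.0,[0,2,0],0],
    [2.0,[0,3,0],0],
    [2.0,[0,2,0],0],
    [2.0,[0,0,0],0],
    [2.0,[0,0,0],0],
    [2.0,[0,0,0],0]
  ]
}}

```text
clock: 9.1
position: [0.4364, 0.2176, 0.2377]
ee_rot: [-0.706, 0.706, 0.042, -0.042]
contact_force: [-0.7, 0.7, -5.1]
width: 0.0226
```

Run:
```python
from h import *
np.set_printoptions(precision=4,suppress=True)
d=grab('wrist');save(d,'w7.png');s=manip.get_state();print(s['position'],s['contact_force'],s['width'],toolR(s)[:,0])
im=cv2.cvtColor(d['pixels'],cv2.COLOR_RGB2BGR)
cv2.imwrite('pics/w7z.png',cv2.resize(im[10:160,190:360],None,fx=4,fy=4,interpolation=cv2.INTER_NEAREST))
```

```text
[0.4364 0.2177 0.2377] [ 0.3139  0.0785 -4.7451] 0.02226885671655408 [ 0.993   0.1184 -0.0001]
```

View pics/w7z.png

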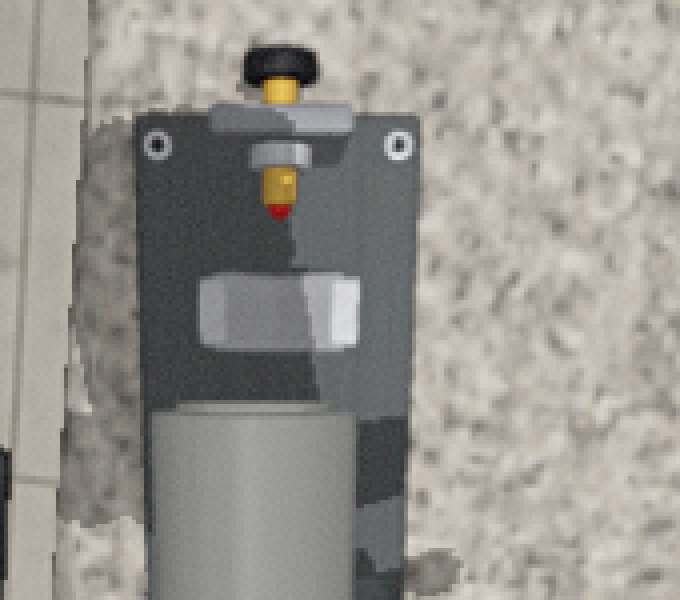

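Run:
```python
from h import *
np.set_printoptions(precision=4,suppress=True)
d=load('wrist')
def f(a,b,z): return onplane(d,190+a/4-.375,10+b/4-.375,z)
for nm,a,b,z in (('cornerL',136,115,.012),('cornerR',420,115,.012),('VL-far',200,275,.0446),('VL-near',198,350,.0446),('VR-far',361,275,.0446),('VR-near',359,348,.0446),('tip',280,220,.046),('nutL',250,146,.046),('nutR',311,144,.046),('edgeL',145,400,.012),('edgeR',413,400,.012),('screwL',264,185,.046),('screwR',297,185,.046)):
    print(nm,f(a,b,z)[:2])
C=cloud(d)
for a,b in ((210,312),(345,312),(280,190),(400,200)): print(C[10+b//4,190+a//4])
```

```text
cornerL [0.3814 0.366 ]
cornerR [0.4702 0.3765]
VL-far [0.4082 0.319 ]
VL-near [0.4098 0.2976]
VR-far [0.456  0.3247]
VR-near [0.4584 0.304 ]
tip [0.43   0.3367]
nutL [0.419  0.3554]
nutR [0.4364 0.358 ]
edgeL [0.392  0.2799]
edgeR [0.4818 0.2905]
screwL [0.4242 0.3456]
screwR [0.4338 0.3467]
[0.4121 0.3085 0.0433]
[0.453  0.3133 0.0442]
[0.4294 0.3442 0.0514]
[0.4683 0.3509 0.0121]
```

The geometry is consistent. The far block measures 48.1 × 21.5 mm, and the V origin is about (0.4393, 0.2607) with yaw 0.12. The tip lies on that axis at x≈+76 mm. Next I'll move over x=-18 mm and descend to about 10 mm above the seat.

Emit:
{"api": "arm_command", "payload": {
  "commands": [
    [2.0,[0.3,1.2,-2],0],
    [2.0,[0.2,1.3,-3],0.002],
    [2.0,[0,0,-3.5],0],
    [2.0,[0,0,-3.5],0],
    [2.0,[0,0,-3],0],
    [2.0,[0,0,-3],0],
    [2.0,[0,0,-2.2],0],
    [2.0,[0,0,-1.2],0],
    [2.0,[0,0,0],0],
    [2.0,[0,0,0],0]
  ]
}}

```text
clock: 10.15
position: [0.442, 0.2434, 0.0241]
ee_rot: [0.706, -0.706, -0.043, 0.043]
contact_force: [-0.2, -0.3, -4.6]
width: 0.0224
```

Run:
```python
from h import *
np.set_printoptions(precision=4,suppress=True)
d=grab('wrist');save(d,'w8.png');s=manip.get_state();print(s['position'],s['contact_force'],s['moment'],s['width'],toolR(s)[:,0])
d=grab('scene');im=cv2.cvtColor(d['pixels'],cv2.COLOR_RGB2BGR)
cv2.imwrite('pics/s8.png',cv2.resize(im[110:260,215:345],None,fx=4,fy=4))
```

```text
[0.4424 0.2437 0.0246] [ 0.843  -0.3949 -4.0568] [-0.0183 -0.0211 -0.0306] 0.02256240915638551 [0.9926 0.1211 0.0019]
```

View pics/w8.png

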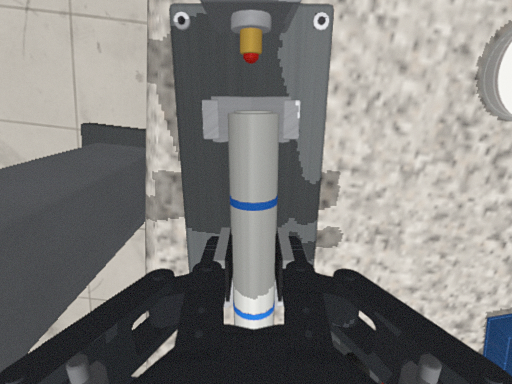

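View pics/s8.png

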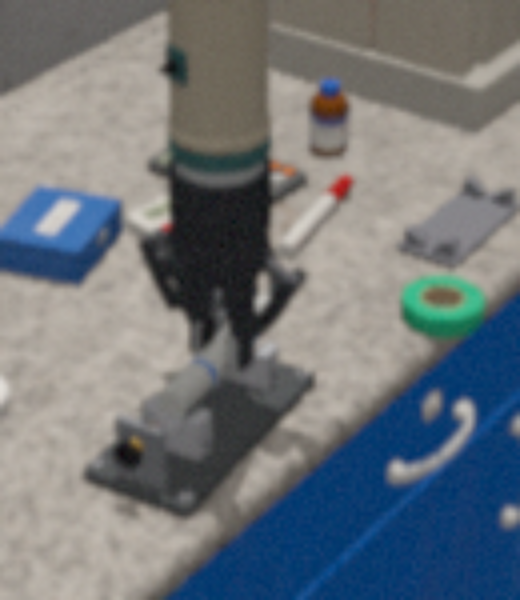

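The far block spans u=202 to 299 (middle 250.5) and the tip is at u=251, while the roller is at u≈253.5. So I'm about 1 mm too far in +x and will correct that while lowering slowly.

Emit:
{"api": "arm_command", "payload": {
  "commands": [
    [2.0,[-0.1,0,-0.2],0],
    [2.0,[0,0,-0.2],0],
    [2.0,[0,0,-0.1],0],
    [2.0,[0,0,-0.1],0],
    [2.0,[0,0,0],0]
  ]
}}

```text
clock: 10.75
position: [0.4405, 0.2439, 0.0186]
ee_rot: [0.706, -0.706, -0.043, 0.043]
contact_force: [-2.4, -1.4, 4.1]
width: 0.0221
```

Emit:
{"api": "arm_command", "payload": {
  "commands": [
    [2.0,[0,0,-0.1],0],
    [2.0,[0,0,-0.1],0],
    [2.0,[0,0,0],0]
  ]
}}

```text
clock: 11.05
position: [0.4406, 0.2439, 0.0184]
ee_rot: [0.706, -0.706, -0.044, 0.043]
contact_force: [-4.5, -3.3, 19.9]
width: 0.0227
```

Contact came at state z≈0.0186 with little sideways force, so the roller is resting on both flanks. The push is already about 24 N, so I'll back off.

Emit:
{"api": "arm_command", "payload": {
  "commands": [
    [2.0,[0,0,0.15],0],
    [2.0,[0,0,0.0],0],
    [2.0,[0,0,0],0]
  ]
}}

```text
clock: 11.35
position: [0.4405, 0.2439, 0.0185]
ee_rot: [0.706, -0.706, -0.043, 0.043]
contact_force: [-3.4, -1.9, 11.7]
width: 0.0226
```

Run:
```python
from h import *
np.set_printoptions(precision=4,suppress=True)
d=grab('wrist');save(d,'w9.png');s=manip.get_state();print(s['position'],s['contact_force'],s['moment'],s['width'],toolR(s)[:,0])
C=cloud(d);m=np.zeros(C.shape[:2],bool);m[112:215,228:280]=1
m&=(C[...,2]>.046)&(C[...,2]<.075);P=C[m];c=P.mean(0)
A=np.c_[P[:,1]-c[1],np.ones(len(P))];print(c,np.linalg.lstsq(A,P[:,[0,2]],rcond=None)[0].tolist(),P[:,2].max(),P[:,1].max())
im=cv2.cvtColor(d['pixels'],cv2.COLOR_RGB2BGR)
cv2.imwrite('pics/w9z.png',cv2.resize(im[10:160,160:340],None,fx=4,fy=4,interpolation=cv2.INTER_NEAREST))
```

```text
[0.4405 0.2439 0.0185] [-3.5453 -1.0761 10.6658] [-0.2176  0.4924 -0.1866] 0.022303924972256542 [0.9926 0.1215 0.0009]
[0.4349 0.294  0.0553] [[-0.09045711983338674, 0.0009580961844199932], [0.4349132728113814, 0.055254460696564985]] 0.05943921394562918 0.31702398538455745
```

View pics/w9z.png

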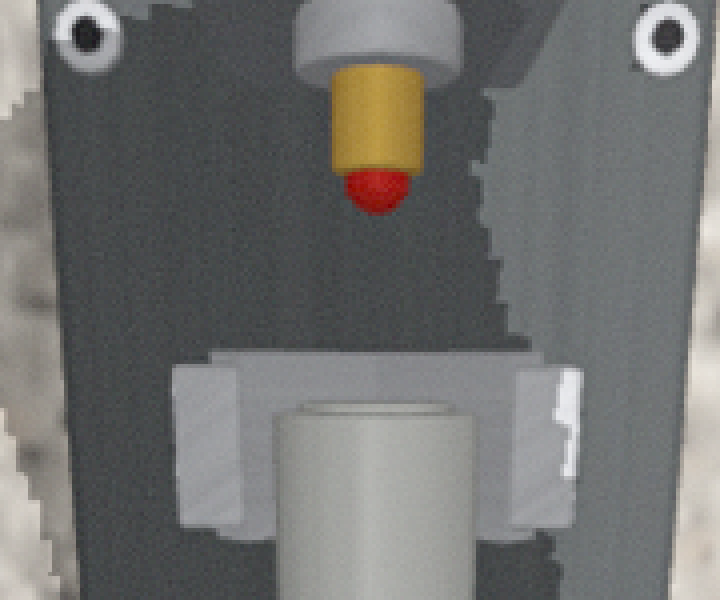

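The roller is centred in the block (375 vs 377.5 in the zoom) and its top is at about 0.0594, so the axis is at about 0.047: seated. Now to ease the downward push and work out the gap to the tip.

Emit:
{"api": "arm_command", "payload": {
  "commands": [
    [2.0,[0,0,0.1],0],
    [2.0,[0,0,0.1],0],
    [2.0,[0,0,0],0]
  ]
}}

```text
clock: 11.7
position: [0.4404, 0.2438, 0.0189]
ee_rot: [-0.706, 0.706, 0.043, -0.043]
contact_force: [-0.2, -0.3, -2.7]
width: 0.0223
```

Run:
```python
from h import *
np.set_printoptions(precision=4,suppress=True)
d=load('wrist')
f=lambda a,b,z: onplane(d,160+a/4-.375,10+b/4-.375,z)
print(f(378,215,.046),f(375,402,.058),f(375,412,.058))
for i in range(2):
    s=manip.get_state();print(s['position'],s['contact_force'],s['clock'])
```

```text
[0.43   0.3366 0.046 ] [0.432  0.3171 0.058 ] [0.4321 0.3161 0.058 ]
[0.4404 0.2438 0.0189] [-0.2273 -0.3331 -2.6525] 11.7
[0.4404 0.2438 0.0189] [-0.2273 -0.3331 -2.6525] 11.7
```

The Vs now carry only about 2 N and the gap is about 19.5 mm. I'll slide along V-x (-0.121, 0.993), the first 12 mm quickly.

Emit:
{"api": "arm_command", "payload": {
  "commands": [
    [2.0,[-0.03,0.2,0],0],
    [2.0,[-0.02,0.2,0],0],
    [2.0,[-0.02,0.2,0],0],
    [2.0,[-0.03,0.2,0],0],
    [2.0,[-0.02,0.2,0],0],
    [2.0,[-0.02,0.2,0],0],
    [2.0,[0,0,0],0],
    [2.0,[0,0,0],0]
  ]
}}

```text
clock: 12.5
position: [0.4389, 0.2558, 0.0192]
ee_rot: [-0.706, 0.706, 0.043, -0.043]
contact_force: [-0.5, -0.1, -3.9]
width: 0.0222
```

Emit:
{"api": "arm_command", "payload": {
  "commands": [
    [2.0,[-0.02,0.1,0],0],
    [2.0,[-0.01,0.1,0],0],
    [2.0,[-0.01,0.1,0],0],
    [2.0,[0,0,0],0],
    [2.0,[0,0,0],0]
  ]
}}

```text
clock: 13.0
position: [0.4386, 0.2588, 0.0192]
ee_rot: [-0.706, 0.706, 0.043, -0.043]
contact_force: [0.5, 1.0, -4.1]
width: 0.0224
```

Emit:
{"api": "arm_command", "payload": {
  "commands": [
    [2.0,[-0.01,0.1,0],0],
    [2.0,[-0.01,0.1,0],0],
    [2.0,[0,0,0],0]
  ]
}}

```text
clock: 13.3
position: [0.4384, 0.2609, 0.0192]
ee_rot: [0.706, -0.706, -0.043, 0.043]
contact_force: [-0.2, -0.2, -4.1]
width: 0.0223
```

Emit:
{"api": "arm_command", "payload": {
  "commands": [
    [2.0,[-0.01,0.1,0],0],
    [2.0,[0,0,0],0]
  ]
}}

```text
clock: 13.5
position: [0.4383, 0.2619, 0.0192]
ee_rot: [0.706, -0.706, -0.043, 0.043]
contact_force: [0.2, 0.5, -3.5]
width: 0.0227
```

Run:
```python
from h import *
np.set_printoptions(precision=4,suppress=True)
d=grab('wrist');s=manip.get_state();print(s['position'],s['contact_force'],s['moment'])
im=cv2.cvtColor(d['pixels'],cv2.COLOR_RGB2BGR)
cv2.imwrite('pics/w10z.png',cv2.resize(im[10:160,160:340],None,fx=4,fy=4,interpolation=cv2.INTER_NEAREST))
```

```text
[0.4382 0.2619 0.0192] [-0.06    0.9187 -3.6292] [-0.0057  0.0059 -0.0385]
```

View pics/w10z.png

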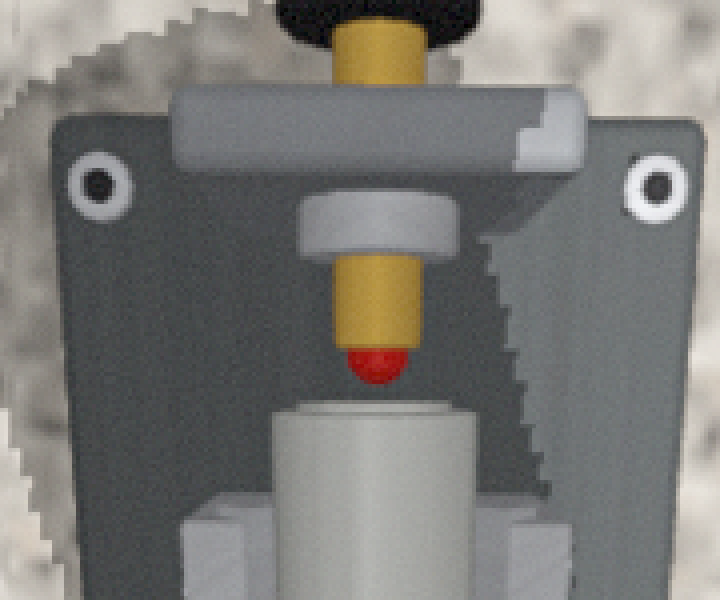

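Run:
```python
from h import *
np.set_printoptions(precision=4,suppress=True)
d=load('wrist')
f=lambda a,b,z: onplane(d,160+a/4-.375,10+b/4-.375,z)
print(f(378,385,.046),f(375,402,.058),f(375,410,.058))
```

```text
[0.4299 0.3366 0.046 ] [0.4297 0.335  0.058 ] [0.4298 0.3342 0.058 ]
```

The gap is now about 1.6 mm. Feeling forward in 1 mm steps.

Emit:
{"api": "arm_command", "payload": {
  "commands": [
    [2.0,[-0.01,0.1,0],0],
    [2.0,[0,0,0],0]
  ]
}}

```text
clock: 13.75
position: [0.4382, 0.2629, 0.0192]
ee_rot: [0.706, -0.706, -0.043, 0.043]
contact_force: [-0.3, 0.5, -4.1]
width: 0.0221
```

Emit:
{"api": "arm_command", "payload": {
  "commands": [
    [2.0,[-0.01,0.05,0],0],
    [2.0,[0,0,0],0]
  ]
}}

```text
clock: 13.95
position: [0.4381, 0.2633, 0.0192]
ee_rot: [-0.706, 0.706, 0.043, -0.043]
contact_force: [-0.2, 0.1, -4.2]
width: 0.0224
```

Emit:
{"api": "arm_command", "payload": {
  "commands": [
    [2.0,[0,0.05,0],0],
    [2.0,[0,0,0],0]
  ]
}}

```text
clock: 14.15
position: [0.4381, 0.2638, 0.0192]
ee_rot: [0.706, -0.706, -0.043, 0.043]
contact_force: [-0.2, 0.2, -3.8]
width: 0.0222
```

Emit:
{"api": "arm_command", "payload": {
  "commands": [
    [2.0,[0,0.05,0],0],
    [2.0,[0,0,0],0]
  ]
}}

```text
clock: 14.35
position: [0.4381, 0.2642, 0.0192]
ee_rot: [-0.706, 0.706, 0.043, -0.043]
contact_force: [0.6, -0.4, -3.6]
width: 0.0224
```

Emit:
{"api": "arm_command", "payload": {
  "commands": [
    [2.0,[-0.01,0.05,0],0],
    [2.0,[0,0,0],0]
  ]
}}

```text
clock: 14.55
position: [0.438, 0.2646, 0.0192]
ee_rot: [-0.706, 0.706, 0.043, -0.043]
contact_force: [-0.4, -1.5, -4.0]
width: 0.0225
```

Emit:
{"api": "arm_command", "payload": {
  "commands": [
    [2.0,[0,0.05,0],0],
    [2.0,[0,0,0],0]
  ]
}}

```text
clock: 14.75
position: [0.4379, 0.2651, 0.0192]
ee_rot: [-0.706, 0.706, 0.043, -0.043]
contact_force: [1.3, -2.0, -4.6]
width: 0.0224
```

The force is building against the motion. I'll average a few readings to confirm.

Run:
```python
from h import *
np.set_printoptions(precision=4,suppress=True)
F=[]
for i in range(8):
    d=grab('wrist');s=manip.get_state();F.append(s['contact_force'])
print(np.mean(F,0),np.std(F,0),s['position'],s['clock'])
im=cv2.cvtColor(d['pixels'],cv2.COLOR_RGB2BGR)
cv2.imwrite('pics/w11z.png',cv2.resize(im[10:160,160:340],None,fx=4,fy=4,interpolation=cv2.INTER_NEAREST))
```

```text
[ 0.1262 -1.7991 -4.2769] [0.5313 0.4782 0.3895] [0.4379 0.2652 0.0192] 15.15
```

View pics/w11z.png

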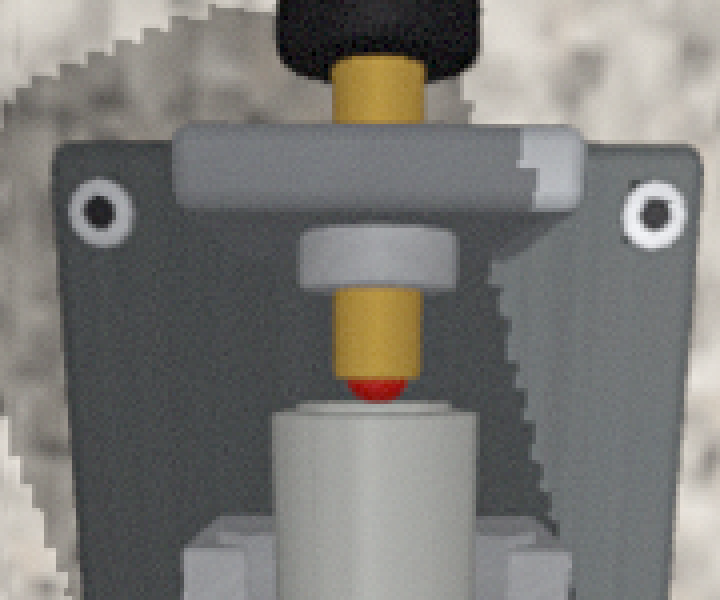

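The touch is confirmed at 1.8 ± 0.2 N, about 1.3 mm of the tip's 2 mm travel, with the red tip against the roller face. I'll lower slightly so the Vs take the weight, then release gently.

Emit:
{"api": "arm_command", "payload": {
  "commands": [
    [2.0,[0,0,-0.05],0],
    [2.0,[0,0,-0.05],0],
    [2.0,[0,0,0],0],
    [2.0,[0,0,0],0]
  ]
}}

```text
clock: 15.55
position: [0.438, 0.2653, 0.0187]
ee_rot: [0.706, -0.706, -0.043, 0.043]
contact_force: [-1.2, -2.0, 4.2]
width: 0.0224
```

Run:
```python
from h import *
np.set_printoptions(precision=4,suppress=True)
F=[]
for i in range(6):
    d=grab('wrist');s=manip.get_state();F.append(s['contact_force'])
print(np.mean(F,0),np.std(F,0),s['position'],s['clock'])
```

```text
[-2.1347 -2.8702  5.4682] [0.4425 0.3435 0.4073] [0.438  0.2653 0.0187] 15.85
```

Emit:
{"api": "arm_command", "payload": {
  "commands": [
    [2.0,[0,0,0.05],0],
    [2.0,[0,0,0],0]
  ]
}}

```text
clock: 16.05
position: [0.438, 0.2653, 0.0187]
ee_rot: [0.706, -0.706, -0.043, 0.043]
contact_force: [-0.7, -1.5, 2.5]
width: 0.0224
```

Run:
```python
from h import *
np.set_printoptions(precision=4,suppress=True)
F=[]
for i in range(6):
    d=grab('wrist');s=manip.get_state();F.append(s['contact_force'])
print(np.mean(F,0),np.std(F,0),s['position'],s['clock'])
```

```text
[-1.1194 -2.0435  2.7559] [0.3682 0.5691 0.4139] [0.438  0.2653 0.0187] 16.35
```

Good: lightly seated with fy still about -2 N. Releasing slowly.

Emit:
{"api": "arm_command", "payload": {
  "commands": [
    [2.4,[0,0,0.03],0],
    [2.8,[0,0,0],0],
    [3.2,[0,0,0],0],
    [4,[0,0,0],0],
    [5,[0,0,0],0],
    [6,[0,0,0],0],
    [6,[0,0,0],0],
    [6,[0,0,0],0]
  ]
}}

```text
clock: 17.15
position: [0.438, 0.2653, 0.019]
ee_rot: [0.706, -0.706, -0.043, 0.043]
contact_force: [1.4, -1.0, -0.5]
width: 0.06
```

Run:
```python
from h import *
np.set_printoptions(precision=4,suppress=True)
F=[]
for i in range(3):
    d=grab('wrist');s=manip.get_state();F.append(s['contact_force'])
print(np.mean(F,0),s['position'],s['clock'],s['width'])
im=cv2.cvtColor(d['pixels'],cv2.COLOR_RGB2BGR)
cv2.imwrite('pics/w12.png',im)
cv2.imwrite('pics/w12z.png',cv2.resize(im[10:160,160:340],None,fx=4,fy=4,interpolation=cv2.INTER_NEAREST))
```

```text
[-0.1888 -0.2891 -0.5265] [0.438  0.2653 0.019 ] 17.3 0.060389826368483134
```

View pics/w12z.png

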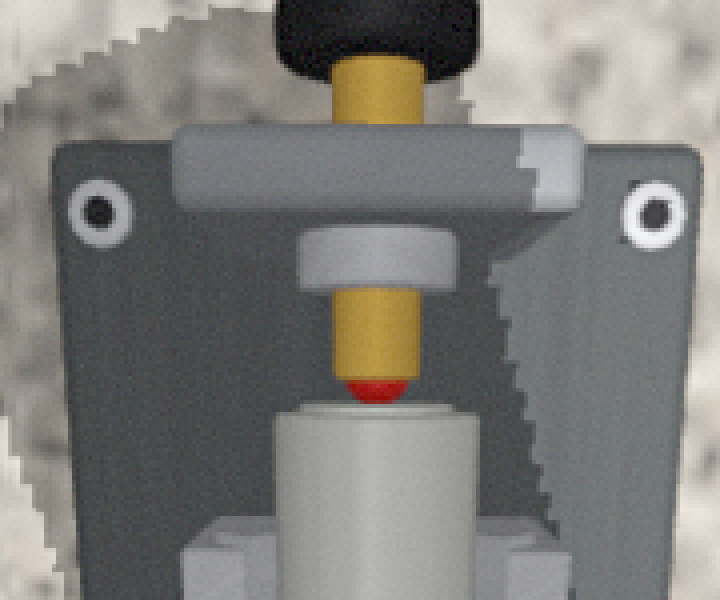

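View pics/w12.png

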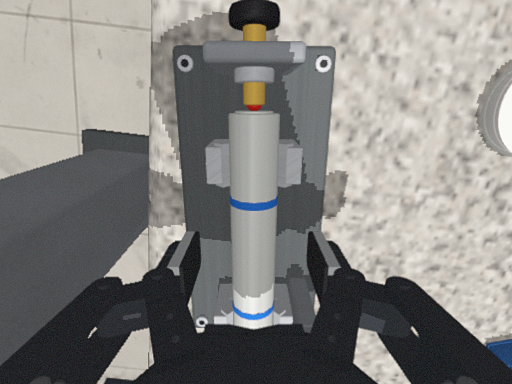

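Released. The roller is centred on the tip line (377.5 vs 377) and still bears on the red tip. Next: lift clear, close the fingers, and back off to look at the clamp.

Emit:
{"api": "arm_command", "payload": {
  "commands": [
    [6,[0,0,1],0],
    [6,[0,0,2],0],
    [6,[0,0,4],0],
    [6,[0,0,4.5],0],
    [5,[0,0,4.5],0],
    [3,[0,-3,3],0],
    [0,[0.5,-4,2],0],
    [0,[1,-4,0],0],
    [0,[1,-3,0],0],
    [0,[0.5,-1,0],0],
    [0,[0,0,0],0],
    [0,[0,0,0],0]
  ]
}}

```text
clock: 18.5
position: [0.4676, 0.1161, 0.2291]
ee_rot: [0.706, -0.705, -0.043, 0.043]
contact_force: [0.0, -0.4, -0.2]
width: 0.0003
```

Run:
```python
from h import *
np.set_printoptions(precision=4,suppress=True)
d=grab('wrist');s=manip.get_state()
print(s['contact_force'],s['position'],s['clock'],s['width'])
im=cv2.cvtColor(d['pixels'],cv2.COLOR_RGB2BGR)
cv2.imwrite('pics/w13.png',im)
hsv=cv2.cvtColor(d['pixels'],cv2.COLOR_RGB2HSV);m=(((hsv[...,0]<8)|(hsv[...,0]>172))&(hsv[...,1]>140)).astype(np.uint8)
n,l,st,ce=cv2.connectedComponentsWithStats(m);C=cloud(d)
for i in range(1,n):
    if st[i,4]>40: print(st[i],ce[i],np.median(C[l==i],0))
e=grab('scene');im=cv2.cvtColor(e['pixels'],cv2.COLOR_RGB2BGR)
cv2.imwrite('pics/s13.png',cv2.resize(im[110:260,215:345],None,fx=4,fy=4))
```

```text
[ 0.5424 -1.1695 -0.3076] [0.4675 0.1164 0.229 ] 18.55 3.081923518034351e-05
[297  73  18  19 261] [305.7893  81.6628] [0.5057 0.2171 0.1114]
[480 125  22  32 127] [485.9291 138.8583] [0.755  0.186  0.0428]
[360 201   7   7  43] [363.1163 204.1163] [0.6327 0.0727 0.0181]
```

View pics/w13.png

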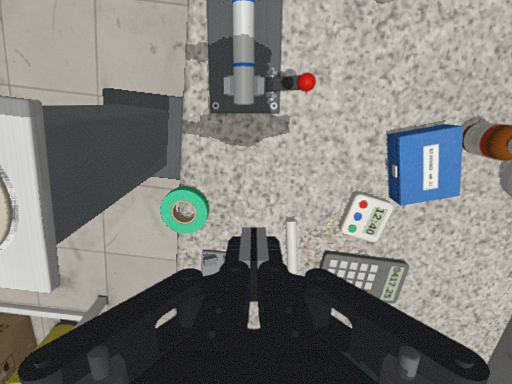

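View pics/s13.png

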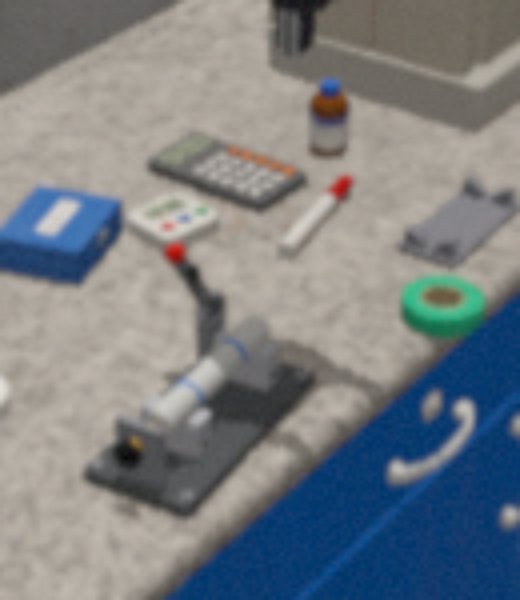

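Run:
```python
from h import *
np.set_printoptions(precision=4,suppress=True)
d=load('wrist');s=manip.get_state();C=cloud(d);p=s['position'];R=toolR(s)
m=(C[...,2]>.20)&(C[...,2]<.45)&(d['range_z']>0)
Q=(C[m]-p); q=np.c_[Q@R[:,0],Q@R[:,2],Q[:,2]]
for a in np.arange(0,.13,.01):
    k=(q[:,2]>=a)&(q[:,2]<a+.01)
    if k.any(): print('h %.2f'%a,k.sum(),'x',q[k,0].min(),q[k,0].max(),'z',q[k,1].min(),q[k,1].max())
print(onplane(d,305.8,81.7,.105),q[:,2].min())
```

```text
h 0.01 5 x -0.0025047248847448137 0.006974585206766359 z 0.00973319856544713 0.010078473066414899
h 0.02 326 x -0.012919086934143216 0.014115640717476792 z 0.005713527038905205 0.011293380461272621
h 0.03 505 x -0.013096382473588875 0.01404730447016205 z 0.005581969317475353 0.011293760729175695
h 0.04 550 x -0.013144409739391178 0.01425637551380842 z 0.0052582932415517715 0.0113000138522013
h 0.05 795 x -0.020928269601840375 0.021916815084153198 z -0.011811805702099746 0.013068891733806612
h 0.06 2568 x -0.03585653461683231 0.035730336475296255 z -0.012834736489256699 0.01377604605434161
h 0.07 5099 x -0.04312733382535912 0.04488968987068933 z -0.010090087357644722 0.013537219716423424
h 0.08 5852 x -0.05126494744663146 0.05246542687124711 z -0.010572337744933307 0.017801545587058057
h 0.09 9090 x -0.0600719068651018 0.061206410080712655 z -0.010950547363301772 0.0179907189022828
h 0.10 12579 x -0.061501816993137795 0.0625437825801438 z -0.0026138855721034616 0.01950077446905787
h 0.11 3078 x -0.05806974036188144 0.058655913418409714 z 0.009624927108612328 0.020905625565381922
[0.5067 0.2176 0.105 ] 0.01922337740186547
```

The ball centre is measured at (0.5067, 0.2176, 0.105). My predicted hinge geometry gives (0.5065, 0.2175) for a tilt of about 2.23. The closed fingers are ±13.5 mm wide for 30 mm above the tips, which is fine as a pusher. Going behind the ball.

Emit:
{"api": "arm_command", "payload": {
  "commands": [
    [0,[2,2.5,0],0],
    [0,[3,3.5,0],0],
    [0,[2.2,3.5,-1],0],
    [0,[0.5,1.1,-3],0],
    [0,[0,0,-3.5],0],
    [0,[0,0,-3.5],0],
    [0,[0,0,-2.5],0],
    [0,[0,0,-1.4],0],
    [0,[0,0,0],0],
    [0,[0,0,0],0]
  ]
}}

```text
clock: 19.6
position: [0.5447, 0.2224, 0.0801]
ee_rot: [0.706, -0.706, -0.044, 0.044]
contact_force: [-0.1, -0.5, 0.1]
width: -0.0
```

Run:
```python
from h import *
np.set_printoptions(precision=4,suppress=True)
e=grab('scene');im=cv2.cvtColor(e['pixels'],cv2.COLOR_RGB2BGR);s=manip.get_state()
print(s['contact_force'],s['position'],s['clock'],s['width'])
cv2.imwrite('pics/s14.png',cv2.resize(im[110:260,215:345],None,fx=4,fy=4))
```

```text
[-0.2427  0.26    0.3621] [0.5454 0.2223 0.0809] 19.65 -0.00010758573297965703
```

View pics/s14.png

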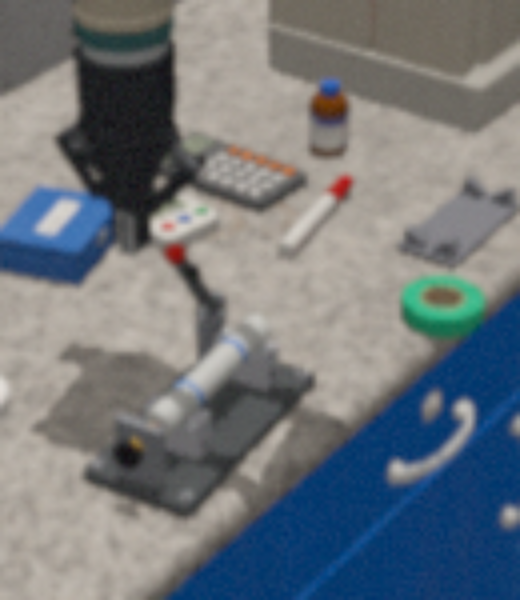

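The fingers are behind the ball, level with it. Pushing towards V+y.

Emit:
{"api": "arm_command", "payload": {
  "commands": [
    [0,[-1,-0.12,0],0],
    [0,[-1,-0.12,0],0],
    [0,[-1,-0.12,0],0],
    [0,[-1,-0.13,0],0],
    [0,[0,0,0],0]
  ]
}}

```text
clock: 20.15
position: [0.518, 0.2186, 0.0885]
ee_rot: [0.707, -0.704, -0.055, 0.032]
contact_force: [13.1, -1.8, 19.1]
width: 0.0003
```

Emit:
{"api": "arm_command", "payload": {
  "commands": [
    [0,[-1,-0.12,0],0],
    [0,[-1,-0.12,0],0],
    [0,[-0.8,-0.1,0.1],0],
    [0,[0,0,0],0]
  ]
}}

```text
clock: 20.55
position: [0.4792, 0.2136, 0.0851]
ee_rot: [0.707, -0.705, -0.046, 0.04]
contact_force: [0.9, 0.1, 1.2]
width: 0.0001
```

Run:
```python
from h import *
np.set_printoptions(precision=4,suppress=True)
e=grab('scene');im=cv2.cvtColor(e['pixels'],cv2.COLOR_RGB2BGR);s=manip.get_state()
print(s['contact_force'],s['position'],s['clock'],s['width'])
cv2.imwrite('pics/s15.png',cv2.resize(im[110:260,215:345],None,fx=4,fy=4))
```

```text
[ 1.3663 -0.1081  0.6568] [0.4776 0.2132 0.0834] 20.6 -0.00030579375487691955
```

View pics/s15.png

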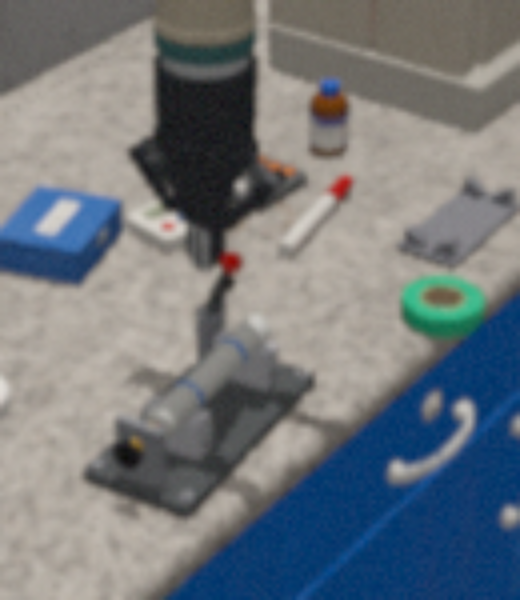

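The arm is past upright now. There was a brief rub of about 23 N mid-push, under the 40 N limit, and it has cleared. I'll push a little further, then go above the ball.

Emit:
{"api": "arm_command", "payload": {
  "commands": [
    [0,[-0.5,-0.06,0],0],
    [0,[-0.5,-0.06,0],0],
    [0,[-0.4,-0.05,0],0],
    [0,[0,0,0],0]
  ]
}}

```text
clock: 21.0
position: [0.4611, 0.2109, 0.0802]
ee_rot: [-0.706, 0.706, 0.042, -0.044]
contact_force: [0.2, -0.2, -0.3]
width: -0.0002
```

Emit:
{"api": "arm_command", "payload": {
  "commands": [
    [0,[1,0.12,0],0],
    [0,[0,0,2],0],
    [0,[0,0,3],0],
    [0,[0,-3,2],0],
    [0,[0,-4,0],0],
    [0,[0,-3,0],0],
    [0,[0,0,0],0],
    [0,[0,0,0],0]
  ]
}}

```text
clock: 21.8
position: [0.4731, 0.1122, 0.1508]
ee_rot: [0.706, -0.706, -0.042, 0.043]
contact_force: [0.1, 0.3, -1.5]
width: 0.0001
```

Run:
```python
from h import *
np.set_printoptions(precision=4,suppress=True)
d=grab('wrist');s=manip.get_state();R=toolR(s)
print(s['contact_force'],s['position'],s['clock'],R[:,0],R[:,1])
save(d,'w16.png')
hsv=cv2.cvtColor(d['pixels'],cv2.COLOR_RGB2HSV);m=(((hsv[...,0]<8)|(hsv[...,0]>172))&(hsv[...,1]>140)).astype(np.uint8)
n,l,st,ce=cv2.connectedComponentsWithStats(m);C=cloud(d)
for i in range(1,n):
    if st[i,4]>40: print(st[i],ce[i],np.median(C[l==i],0),C[l==i][:,2].max())
```

```text
[0.1586 0.1351 0.3904] [0.4731 0.1128 0.1508] 21.85 [ 0.9927  0.121  -0.0007] [-0.0008  0.0007 -1.    ]
[212  53  25  27 537] [223.8976  66.298 ] [0.4417 0.2093 0.1084] 0.3100093124639047
[380 220  10   9  73] [384.7671 223.9041] [0.6324 0.0728 0.0184] 0.019906545207330987
```

View pics/w16.png

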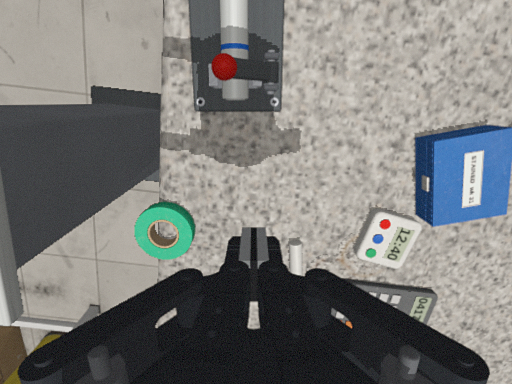

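The ball is at about (0.4415, 0.210, 0.102), so the tilt is about 0.8. I'll go above it, centred for the final ball position, and push down.

Emit:
{"api": "arm_command", "payload": {
  "commands": [
    [0,[-1.5,3,0],0],
    [0,[-1.5,4,-1],0],
    [0,[-1.05,2.6,-2],0],
    [0,[0,0,-2],0],
    [0,[0,0,0],0],
    [0,[0,0,0],0]
  ]
}}

```text
clock: 22.45
position: [0.4323, 0.2092, 0.1009]
ee_rot: [-0.706, 0.706, 0.043, -0.044]
contact_force: [-0.7, -0.5, -0.0]
width: -0.0003
```

Emit:
{"api": "arm_command", "payload": {
  "commands": [
    [0,[0,0,-0.5],0],
    [0,[0,0,-0.5],0],
    [0,[0,0,-0.5],0],
    [0,[0,0,-0.5],0],
    [0,[0,0,0],0]
  ]
}}

```text
clock: 22.95
position: [0.4225, 0.2071, 0.0798]
ee_rot: [-0.706, 0.706, 0.035, -0.049]
contact_force: [-16.6, -0.3, 8.3]
width: 0.0002
```

The fingers are slipping off the outer side of the ball. Lifting to reposition.

Emit:
{"api": "arm_command", "payload": {
  "commands": [
    [0,[0,0,1],0],
    [0,[0,0,2],0],
    [0,[0,0,2],0],
    [0,[0,-3,2],0],
    [0,[2,-3,0],0],
    [0,[2,-3.6,0],0],
    [0,[0,0,0],0],
    [0,[0,0,0],0]
  ]
}}

```text
clock: 23.75
position: [0.4733, 0.1115, 0.1514]
ee_rot: [0.706, -0.706, -0.042, 0.042]
contact_force: [0.3, 0.1, -1.0]
width: -0.0001
```

Run:
```python
from h import *
np.set_printoptions(precision=4,suppress=True)
d=grab('wrist');s=manip.get_state();R=toolR(s)
print(s['contact_force'],s['position'],s['clock'],R[:,0],R[:,1])
save(d,'w17.png')
hsv=cv2.cvtColor(d['pixels'],cv2.COLOR_RGB2HSV);m=(((hsv[...,0]<8)|(hsv[...,0]>172))&(hsv[...,1]>140)).astype(np.uint8)
n,l,st,ce=cv2.connectedComponentsWithStats(m);C=cloud(d)
for i in range(1,n):
    if st[i,4]>40: print(st[i],ce[i],np.median(C[l==i],0),onplane(d,*ce[i],.09),onplane(d,*ce[i],.1))
e=grab('scene');im=cv2.cvtColor(e['pixels'],cv2.COLOR_RGB2BGR)
cv2.imwrite('pics/s17.png',cv2.resize(im[110:260,215:345],None,fx=4,fy=4))
```

```text
[-0.0692  0.8625  0.5237] [0.4726 0.1123 0.1512] 23.8 [0.9928 0.12   0.0004] [ 0.0004  0.0006 -1.    ]
[200  55  25  26 480] [212.1792  67.5687] [0.4324 0.2082 0.0954] [0.4315 0.2088 0.09  ] [0.433  0.2078 0.1   ]
[380 219  10   9  72] [384.3056 222.75  ] [0.6324 0.0728 0.0184] [0.5913 0.101  0.09  ] [0.5855 0.1049 0.1   ]
```

View pics/w17.png

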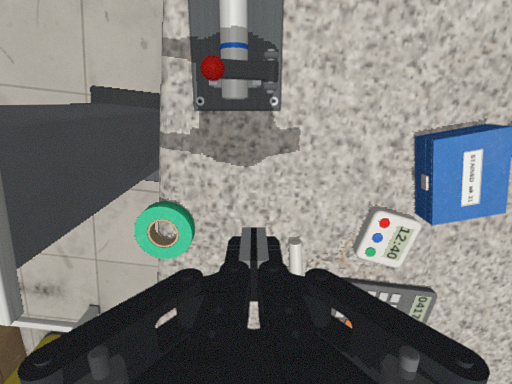

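View pics/s17.png

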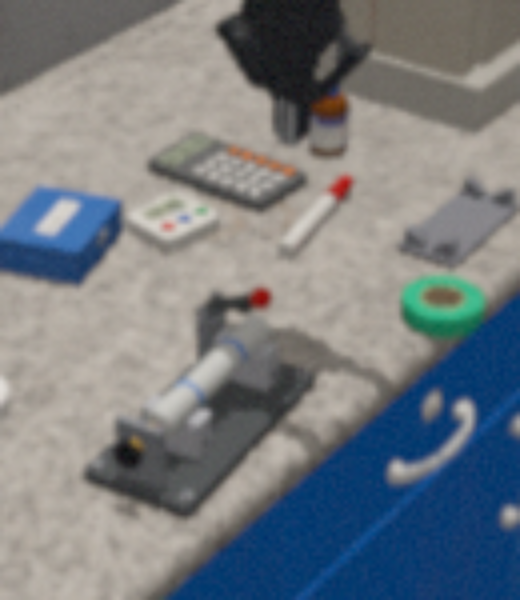

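The arm did go down to a tilt of about 0.45, with the ball at (0.4317, 0.2087). I'll re-approach centred slightly inside the ball and press in small steps.

Emit:
{"api": "arm_command", "payload": {
  "commands": [
    [0,[-1.5,3,0],0],
    [0,[-1.5,4,-1],0],
    [0,[-0.8,2.7,-2],0],
    [0,[0,0,-2.5],0],
    [0,[0,0,-1],0],
    [0,[0,0,-0.3],0],
    [0,[0,0,0],0]
  ]
}}

```text
clock: 24.55
position: [0.4346, 0.2095, 0.0832]
ee_rot: [-0.706, 0.706, 0.043, -0.043]
contact_force: [0.3, 1.1, 0.2]
width: -0.0004
```

Emit:
{"api": "arm_command", "payload": {
  "commands": [
    [0,[0,0,-0.3],0],
    [0,[0,0,-0.3],0],
    [0,[0,0,-0.3],0],
    [0,[0,0,0],0]
  ]
}}

```text
clock: 24.95
position: [0.4343, 0.2092, 0.0739]
ee_rot: [-0.706, 0.706, 0.043, -0.043]
contact_force: [-1.4, 1.1, 1.1]
width: 0.0002
```

Emit:
{"api": "arm_command", "payload": {
  "commands": [
    [0,[0,0,-0.3],0],
    [0,[0,0,-0.3],0],
    [0,[0,0,-0.3],0],
    [0,[0,0,0],0]
  ]
}}

```text
clock: 25.35
position: [0.4346, 0.2095, 0.0646]
ee_rot: [-0.706, 0.706, 0.043, -0.043]
contact_force: [0.1, -0.4, -0.2]
width: 0.0004
```

Emit:
{"api": "arm_command", "payload": {
  "commands": [
    [0,[0,0,-0.2],0],
    [0,[0,0,-0.2],0],
    [0,[0,0,0],0]
  ]
}}

```text
clock: 25.65
position: [0.4345, 0.2095, 0.0608]
ee_rot: [-0.706, 0.706, 0.043, -0.043]
contact_force: [-0.2, 0.5, 1.3]
width: -0.0001
```

Emit:
{"api": "arm_command", "payload": {
  "commands": [
    [0,[0,0,-0.1],0],
    [0,[0,0,-0.1],0],
    [0,[0,0,0],0]
  ]
}}

```text
clock: 25.95
position: [0.4344, 0.2095, 0.059]
ee_rot: [0.706, -0.706, -0.043, 0.043]
contact_force: [-0.6, 0.7, 2.1]
width: 0.0004
```

Emit:
{"api": "arm_command", "payload": {
  "commands": [
    [0,[0,0,-0.1],0],
    [0,[0,0,0],0]
  ]
}}

```text
clock: 26.15
position: [0.4345, 0.2095, 0.0584]
ee_rot: [0.706, -0.706, -0.043, 0.043]
contact_force: [-0.5, -0.4, 5.3]
width: 0.0
```

Run:
```python
from h import *
np.set_printoptions(precision=4,suppress=True)
F=[]
for i in range(4):
    d=grab('scene');s=manip.get_state();F.append(s['contact_force'])
print(np.mean(F,0),np.std(F,0),s['position'],s['clock'])
im=cv2.cvtColor(d['pixels'],cv2.COLOR_RGB2BGR)
cv2.imwrite('pics/s18.png',cv2.resize(im[130:240,225:320],None,fx=6,fy=5))
```

```text
[-1.2601 -0.2289  5.4748] [0.3636 0.1101 0.3425] [0.4345 0.2095 0.0584] 26.35
```

View pics/s18.png

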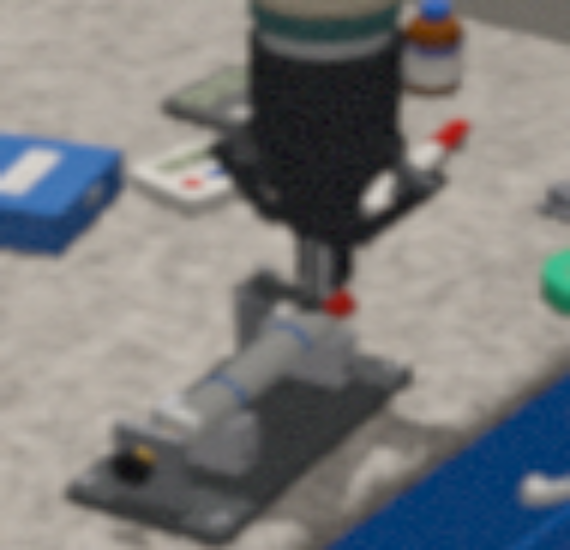

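The press reads 5.5 N at the ball, and the position stopped following the command, so the pad is on the roller (about 6 N at the pad). I'll press a touch more and hold.

Emit:
{"api": "arm_command", "payload": {
  "commands": [
    [0,[0,0,-0.05],0],
    [0,[0,0,0],0],
    [0,[0,0,0],0],
    [0,[0,0,0],0]
  ]
}}

```text
clock: 26.75
position: [0.4345, 0.2095, 0.0582]
ee_rot: [0.706, -0.706, -0.043, 0.043]
contact_force: [-1.5, -0.6, 7.4]
width: -0.0005
```

Run:
```python
from h import *
np.set_printoptions(precision=4,suppress=True)
F=[]
for i in range(4):
    d=grab('wrist');s=manip.get_state();F.append(s['contact_force'])
print(np.mean(F,0),np.std(F,0),s['position'],s['clock'])
save(d,'w19.png')
```

```text
[-2.4646 -0.642   7.1587] [0.1595 0.5082 0.2939] [0.4345 0.2095 0.0582] 26.95
```

View pics/w19.png

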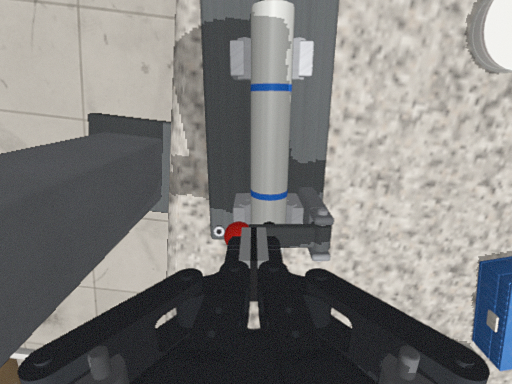

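Pressed at about 7.2 N and holding steady. Lifting off vertically, then checking the clamp, the seat and the tip.

Emit:
{"api": "arm_command", "payload": {
  "commands": [
    [0,[0,0,0.1],0],
    [0,[0,0,0.5],0],
    [0,[0,0,2],0],
    [0,[0,0,4],0],
    [0,[0,1.5,4],0],
    [0,[0,2,2],0],
    [0,[0,0,0],0],
    [0,[0,0,0],0]
  ]
}}

```text
clock: 27.75
position: [0.4342, 0.2443, 0.1833]
ee_rot: [-0.706, 0.706, 0.043, -0.043]
contact_force: [0.1, 0.3, -0.6]
width: 0.0001
```

Run:
```python
from h import *
np.set_printoptions(precision=4,suppress=True)
d=grab('wrist');s=manip.get_state()
print(s['contact_force'],s['position'],s['clock'])
im=cv2.cvtColor(d['pixels'],cv2.COLOR_RGB2BGR)
cv2.imwrite('pics/w20.png',im);cv2.imwrite('pics/w20z.png',cv2.resize(im[0:200,170:370],None,fx=3,fy=3,interpolation=cv2.INTER_CUBIC))
e=grab('scene');im=cv2.cvtColor(e['pixels'],cv2.COLOR_RGB2BGR)
cv2.imwrite('pics/s20.png',cv2.resize(im[150:250,225:320],None,fx=6,fy=6,interpolation=cv2.INTER_CUBIC))
hsv=cv2.cvtColor(e['pixels'],cv2.COLOR_RGB2HSV);m=(((hsv[...,0]<8)|(hsv[...,0]>172))&(hsv[...,1]>140)).astype(np.uint8)
n,l,st,ce=cv2.connectedComponentsWithStats(m);C=cloud(e)
for i in range(1,n):
    if 230<ce[i][0]<300: print(st[i],ce[i],np.median(C[l==i],0),C[l==i].max(0))
```

```text
[-0.249  -0.0135 -0.1474] [0.4335 0.2437 0.1824] 27.8
[279 188   5   5  17] [281.1176 190.1176] [0.424  0.2144 0.0738] [0.4312 0.2204 0.0779]
```

View pics/w20.png

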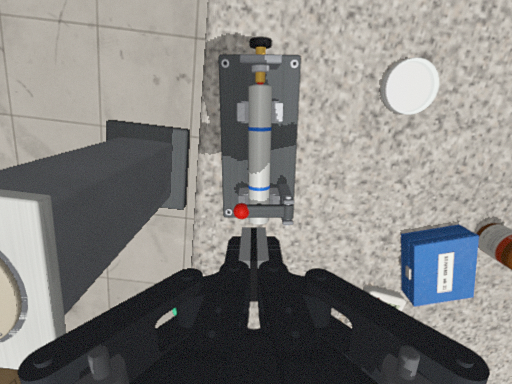

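View pics/s20.png

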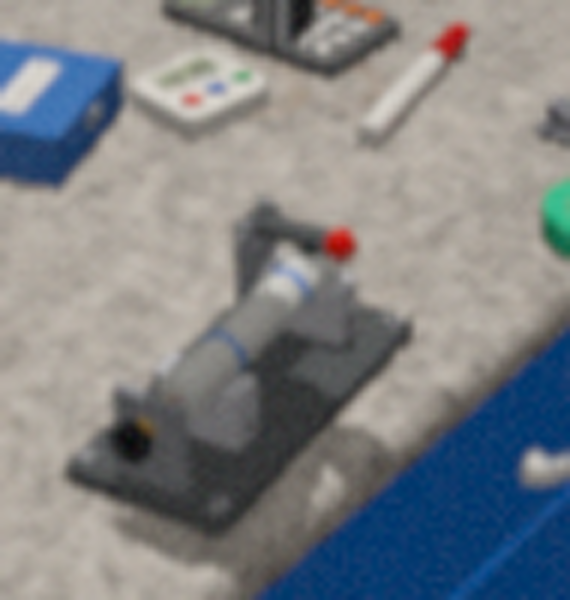

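The clamp lies level across the roller, with the ball at (241,211). A closer look at the tip and the ball height.

Emit:
{"api": "arm_command", "payload": {
  "commands": [
    [0,[0,1,-2],0],
    [0,[0,0.5,-2],0],
    [0,[0,0,-2],0],
    [0,[0,0,0],0],
    [0,[0,0,0],0]
  ]
}}

```text
clock: 28.35
position: [0.4338, 0.2587, 0.1226]
ee_rot: [-0.705, 0.706, 0.042, -0.044]
contact_force: [0.6, 0.1, -0.3]
width: -0.0
```

Run:
```python
from h import *
np.set_printoptions(precision=4,suppress=True)
d=grab('wrist');s=manip.get_state()
print(s['contact_force'],s['position'],s['clock'])
im=cv2.cvtColor(d['pixels'],cv2.COLOR_RGB2BGR)
cv2.imwrite('pics/w21z.png',cv2.resize(im[30:230,160:340],None,fx=3,fy=3,interpolation=cv2.INTER_NEAREST))
C=cloud(d);m=np.zeros(C.shape[:2],bool);m[90:215,225:285]=1
m&=(C[...,2]>.048)&(C[...,2]<.064);P=C[m];V=np.array([-.121,.9926]);o=np.array([.4393,.2607]);W=np.array([-.9926,-.121])
a=(P[:,:2]-o)@V;b=(P[:,:2]-o)@W
for lo in range(-70,80,15):
    k=(a*1e3>lo)&(a*1e3<lo+15)
    if k.sum()>20: print(lo,k.sum(),'y mid %.4f'%((np.percentile(b[k],2)+np.percentile(b[k],98))/2),'top %.4f'%np.percentile(P[k,2],90))
hsv=cv2.cvtColor(d['pixels'],cv2.COLOR_RGB2HSV);r=(((hsv[...,0]<8)|(hsv[...,0]>172))&(hsv[...,1]>140)).astype(np.uint8)
n,l,st,ce=cv2.connectedComponentsWithStats(r)
for i in range(1,n):
    if st[i,4]>30: print(st[i],ce[i],np.median(C[l==i],0),np.percentile(C[l==i][:,2],95))
# clamp arm heights along V y at x=-51
x=(C[...,:2]-o)@V;y=(C[...,:2]-o)@W
for yy in range(-30,20,5):
    k=(abs(x+.051)<.004)&(abs(y-yy/1e3)<.0025)&(C[...,2]>.055);
    if k.any(): print('arm',yy,k.sum(),np.median(C[k][:,2]))
```

```text
[0.2869 0.272  0.5976] [0.4346 0.2591 0.1235] 28.4
-25 262 y mid 0.0004 top 0.0576
-10 407 y mid 0.0005 top 0.0577
5 441 y mid 0.0001 top 0.0576
20 461 y mid 0.0002 top 0.0578
35 493 y mid 0.0002 top 0.0578
50 532 y mid -0.0000 top 0.0579
65 466 y mid 0.0004 top 0.0577
arm -30 50 0.07200762014013357
arm -25 46 0.07019992893702763
arm -20 31 0.07020786188923443
```

View pics/w21z.png

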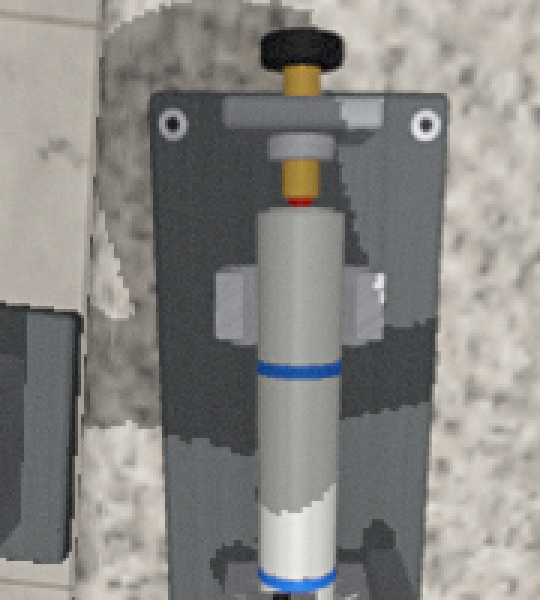

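The roller top is at 0.0577 all along (expected 0.058), it is within 0.5 mm of the axis, and the red tip is still partly compressed. One more view to check the clamp tilt.

Emit:
{"api": "arm_command", "payload": {
  "commands": [
    [0,[0,-3,3],0],
    [0,[0,-4,2],0],
    [0,[0,-4,0],0],
    [0,[0,-2,0],0],
    [0,[0,0,0],0],
    [0,[0,0,0],0]
  ]
}}

```text
clock: 29.0
position: [0.435, 0.1295, 0.1744]
ee_rot: [0.706, -0.706, -0.043, 0.042]
contact_force: [-0.5, -0.1, 0.5]
width: -0.0003
```

Run:
```python
from h import *
np.set_printoptions(precision=4,suppress=True)
d0=load('wrist')
f=lambda a,b,z: onplane(d0,160+a/3-.33,30+b/3-.33,z)
print('brass',f(300,197,.046),'face',f(300,207,.058))
d=grab('wrist');s=manip.get_state();print(s['position'],s['clock'])
save(d,'w22.png')
C=cloud(d);V=np.array([-.121,.9926]);o=np.array([.4393,.2607]);W=np.array([-.9926,-.121])
x=(C[...,:2]-o)@V;y=(C[...,:2]-o)@W
for yy in range(-30,32,4):
    k=(abs(x+.051)<.004)&(abs(y-yy/1e3)<.002)&(C[...,2]>.05)&(C[...,2]<.1)
    if k.any(): print('arm',yy,k.sum(),np.median(C[k][:,2]).round(4),np.percentile(C[k][:,2],90).round(4))
t=grab('top');T=cloud(t);x=(T[...,:2]-o)@V;y=(T[...,:2]-o)@W
k=(abs(x+.051)<.006)&(y>-.03)&(y<.012)&(T[...,2]>.06)&(T[...,2]<.1);print('top',k.sum(),np.polyfit(y[k],T[k][:,2],1) if k.sum()>4 else 0)
```

```text
brass [0.4292 0.3408 0.046 ] face [0.4293 0.3381 0.058 ]
[0.4349 0.13   0.1742] 29.05
arm -30 38 0.0721 0.0731
arm -26 45 0.0704 0.0716
arm -22 36 0.07 0.0709
arm -18 41 0.0701 0.071
arm -14 40 0.0703 0.071
arm -10 36 0.0706 0.0712
arm -6 42 0.0702 0.071
arm -2 39 0.0707 0.0715
arm 2 36 0.0709 0.0717
arm 6 45 0.0708 0.0716
arm 10 36 0.071 0.0716
arm 14 36 0.0738 0.0753
arm 18 45 0.0754 0.0765
arm 22 36 0.0756 0.0766
arm 26 41 0.0728 0.0747
arm 30 1 0.0686 0.0686
top 52 [0.0097 0.0706]
```

View pics/w22.png

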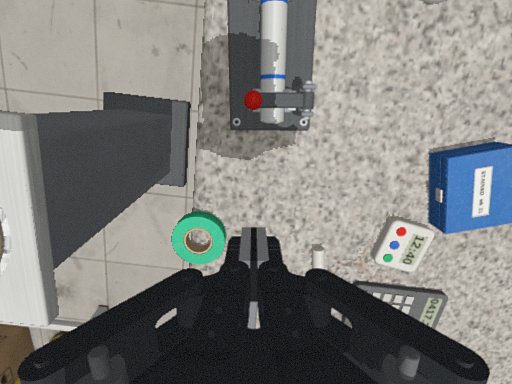

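The tilt comes out at about 0.03 rad and the tip is about 1.5 mm in from its free position, so everything agrees. Handing in.

```bash
python3 -c "
from rig import manip
print(manip.sign_off())"
```

```text
the job is handed in; nothing more can be done
None
```

The roller is in the V-blocks against the spring tip, released, with the clamp pressed down on it. I handed the job in at about 29 s; sign-off gave no verdict.

**What I did**
- I gripped the roller on its rest, lowered it into the Vs and slid it until the tip pushed back with about 1.8 N, then let go.
- I swung the clamp arm over with closed fingers and pressed its ball down with about 7 N (roughly 7–9 N at the pad, worked out from the lever arms).

**Last checks**

| Check | Measured | Wanted |
|---|---|---|
| Roller sideways | within 0.5 mm of the seat axis | within 1.5 mm |
| Roller top height | 57.7 mm, level along its length | 58 mm |
| Spring tip | about 1.5 mm in from its free position, after clamping | in contact, 2 mm travel |
| Clamp tilt | about 0.03 rad | below 0.08 rad |

I saw no bystander moved in the pictures, but I did not measure their positions again at the end.

**What disagreed or went wrong**
- **Tool offset:** the fingertips stand about 19 mm behind the reported TCP, not 17 mm ahead as stated. My first grasp closed above the roller without touching it, and I used the measured offset from then on.
- **Seat height:** the roller touched the Vs about 4.5 mm earlier than I had worked out, so the push reached about 24 N (limit 40 N) before I backed off.
- **Clamp swing:** the fingers rubbed at about 23 N while pushing the arm over. On the first downward push they slipped off the ball at about 18 N, and I repositioned.

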